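# Lock a battery pack into the chart-table charging bay

## Task

Stow the grey battery pack in the charging bay on the chart table: slide it in at the open end so that it pushes the sprung steel flap aside and holds it open, and press on against the sprung contact just until the flap snaps shut behind the pack. Feel your way: do not jam the pack against the bay and do not crush the contact spring. Leave the pack locked between the contact and the shut flap, and leave everything else on the table where it is.

Things in the scene. Friction and masses are not known exactly. Their poses are not given: they have to be found in the camera images.
- pack: The battery pack: a loose grey plastic block 90 long (x) x 50 wide (y) x 30 high (z), 0.2 to 0.4 kg, with two black bands, a grip fin on top and brass contact strips on its front (+x) end, whose upright corners are bevelled 5 mm. Origin: centre of the underside; z up. It starts flat on the table and goes into the bay front first, its x along the dock's x.
- pack_fin (a point): Centre of the top edge of the pack's upright grip fin, 75 above the underside. The fin is 12 thick (pack's y), 50 long (x), and rises 45 from the pack's top face.
- pack_tail (a point): Centre of the pack's flat rear face: 45 behind the pack's origin, 15 above the underside.
- dock: Charging bay: grey plate 215 x 100 x 8 with a straight channel along x. Origin: on the table under the channel's centre line, 20 in from the plate's near (-x) edge; +x is the way in. Floor 8, wall tops 42 above the table; walls 52 apart (pack has 1 a side). Right wall (-y) from x = -5 to 145, left from 68. Flap and contact sit on a cassette, clamped anywhere within 10 mm either way along x.
- dock_mouth (a point): Middle of the channel's open end, at floor height, dock x = -28. The right wall's flare starts here; a like flare leads to the left wall from x = 56. A ramp slopes from the plate's near edge (x = -20) down to the table at x = -45. Nothing of the bay stands more than 46 above the table.
- dock_slot (a point): Near end of the slot between the two aluminium lips over the channel (dock x = 68 to 145; underside 42, top 46 above the table). The slot is 32 wide and lets the fin through; the pack's body must slide in below the lips, its underside 8 to 12 above the table. It cannot be lowered in.
- flap (a joint): Sprung steel flap, 26 high, 46 long, on an upright hinge left of the channel at c = 0, y = 36.5 (c: dock x from the cassette's zero, which is at dock x = 0 +-10 mm, unmeasured). rad: 0 = shut, slanting inwards, tip at c = 34, y = 6; opens inwards only, to 0.75. The pack's side holds it open at 0.5 (2 N). It snaps shut once the pack's rear is past c = 46 and stops it at c = 36.
- contact (a joint): Sprung contact block at the channel's far end, 30 wide, 13 to 33 above the table. m: travel pushed in along +x; 0 = out, face at c = 122 (c as for the flap). Push: 1.4 N at 0 and 0.7 N more per mm (sliding friction adds 1 to 4 N). The flap can snap shut with it about 0.014 in (11 N); past 0.021 (16 N) the spring is crushed and spoilt. With the pack locked in by the flap it reads about 0.004 (4 N).
- radio: Bystander: black handheld radio lying flat, 115 x 56 x 34 with a 100 long aerial along +x; origin centre of the underside.
- mug: Bystander: white mug, 80 across, 92 high; origin centre of the underside.
- binoculars: Bystander: black binoculars lying flat, about 140 x 134 x 60; origin centre of the underside.
- screwdriver: Bystander: screwdriver lying flat; origin under its middle.
- mouse: Bystander: black computer mouse, 95 x 58 x 24; origin centre of the underside.
- tape_box: Bystander: small cardboard box, 70 x 50 x 35; origin centre of the underside.
Not all that is in view belongs to the job. Several things have the shape of the pack; the one meant has the colours described above.

How it is judged:
On the way, in this order (a step that is already met when the one before it is completed fails the run):
1. the pack is in the mouth of the bay and holds the flap open (value of joint flap above 0.35 rad and x of pack in the frame of dock above -0.03 m and z of pack in the frame of dock below 0.014 m), for 0.2 s.
2. the pack has gone past the flap against the sprung contact, and the flap has swung shut behind it (value of joint flap below 0.12 rad and value of joint contact above 0.0015 m and x of pack in the frame of dock above 0.062 m), for 0.2 s.
At the end, for the whole second after the job is handed in: The pack lies flat on the bay's floor (tilt under 0.06 rad), on the channel's centre line within 4 mm, released and at rest, its rear face behind the flap; the flap is shut (under 0.12 rad) and the pack still presses the contact in by 1.5 to 9 mm (all of step 2 and x of pack in the frame of dock below 0.1 m and y of pack in the frame of dock between -0.004 and 0.004 m and z of pack in the frame of dock between 0.004 and 0.013 m and value of joint contact below 0.009 m and linear speed of pack below 0.01 m/s and angle between pack's own z axis and vertical below 0.06 rad and contact force between pack and the fingers below 0.1 N); the robot touches nothing.
It fails at once if the contact spring is crushed: pushed in more than 21 mm (about 16 N) (value of joint contact above 0.021 m).
It fails at once if the pack is jammed against the bay's base, walls or lips with more than 30 N (contact force between pack and dock above 30 N).
It fails at once if another thing on the table is moved by more than 20 mm (distance of any of radio, mug, binoculars, screwdriver, mouse, tape_box from where it was at the start of the episode above 0.02 m).
It also fails if it takes over 72 s, if anything falls off the work surface, if the arm or the gripper's body presses on something with over 40 N, if the wrist force passes 120 N, or if a joint passes its speed limit or range.

## Robot

A 6-joint arm with a two-finger parallel gripper is mounted at the origin on the work surface. World frame = base frame: x ahead of the robot, y to its left, z up, the work surface at z = 0. Lengths are in m, angles in rad, forces in N, time in s.
With the tool pointing down it reaches from about 0.4 to 0.825 m from the base axis. Payload 7 kg.
Tool frame: the origin (TCP) lies between the finger pads; the fingertips stand 11 mm ahead of it and the grasp point (between the pads) lies 8 mm behind it (r.nose_length is the distance from the TCP to the fingertips, in m); y points along the fingers, z is the direction in which the jaws open and shut, and the axes are right-handed (so a half turn about y gives the same grasp; the last joint's range is limited). The gripper opens to 85 mm and grips with 20 to 120 N. Pads are 22 mm wide; open, the fingers measure 114 mm over their backs; the gripper's body (76 mm by 85 mm) begins 54 mm behind the grasp point. The pads swing forward as they close: fully open they stand 13 mm farther back than shut.
Start: joints at [1.635, 0.359, 0.012, 0, -1.224, -0.288], TCP at [0.15, 0.658, 0.242] pointing down, gripper open.
Joint ranges: [-3.07, 3.07], [-1.43, 2.12], [-1.02, 1.25], [-3.03, 1.67], [-3.05, -0], [-3.03, 3.03]. Speed limits (rad/s): [2.39, 2.39, 3.01, 3.14, 3.14, 3.14].

## Interface

Orientations are given as a rotation vector (axis times angle).
In Python, from rig import state, imaging, job, r gives the robot as it stands.
- The arm moves only by the tool play_rows, never from a script. Its argument "moves" is one flat list of numbers, 7 for each row, row after row: the finger opening in mm, from 0 to 85.4, then the shift along the tool's x, y, z in mm, then the turn, a rotation vector about the tool's x, y, z in rad. A call has 1 to 10 rows; each row shifts and turns the commanded pose from where the row before left it, along the tool's axes as they then stand; what a row does not reach is not made up. A row lasts 1/12 s, in which the tool goes at most 41.7 mm and 7.16 degrees, less where a joint would pass 70% of its speed; a pose out of reach is approached as far as the arm can. A call is refused whole if a number of a shift passes 41.7 or a number of a turn 0.125, either way. A call with a gripper value outside its range is refused whole. The fingers move at their own pace and stop on an object; "newtons" is the grip in N (left out, the last holds). Time passes only in rows, so rows that do not move let the fingers close. It gives the time, the measured TCP pose, the force and the opening at its end, in the units of the state.
- state(): the state, without advancing time (a new reading comes with each control period).
- imaging.grab_frame(name): name is "scene" or "top"; returns a dict with "img" (400x640x3 uint8, red, green, blue), "camera_matrix" (3x3 intrinsics, pixels), "R" (3x3) and "t" (3): a world point X has camera coordinates R X + t. Camera axes: x right, y down, z forward; pixel columns grow to the right and rows downward; lengths in m; the calibration is good to about 2 mm. A picture is of the moment at which its call begins. There is no depth.
- job.job_done(): hands the job in, once; it reports no verdict.
Trained networks look in a picture, given as the dict that the camera call returned (one of the last four; its "shot" number tells which), for a name from the list of things; names that differ only in an ending like _2 or _b are one class to them, and where a whole thing is asked for, a point or a joint stands for the part that bears it (a point fixed in the world has none). Each returns a list of dicts, best first, with "confidence" (0 to 1); they miss things now and then, are a little off and sometimes report something else, mostly with a low value. They report only what shows in the picture. A call takes as long as a camera call. They do not tell look-alikes from the thing itself.
- imaging.spot_in(thing, picture): "point" ([row, column] in pixels, amid what is visible of it).
- imaging.landmark_of(thing, picture): "point" ([row, column] in pixels: a listed point, or the origin of a listed thing).
The state is a dict: "time_s": time; "joint_pos": joint angles; "dq": joint speeds; "effort": joint torques, N m; "eef_pos": TCP position; "tcp_rot": TCP orientation; "wrist_force": force on the tool from outside, world axes, zero at the start; "ft_torque": the same for the moment, N m; "finger_gap": finger opening in m.
Only numpy, scipy, OpenCV 4.12 (cv2) and the standard library are available. Lean on these libraries where they do the work, as an engineer would, in place of code of your own. Each camera call takes 0.05 s, during which the arm holds its last target.

## Working session

There is one attempt and no reset: what is moved stays moved. The work goes in short steps, Python scripts to look and compute and a tool call to move; the robot and the scene stay as the last step left them, time stands still between calls to the robot, and variables do not carry over. Pictures are saved under pics/ and viewed, and the job is handed in when it is done.

Besides the shell and the picture viewer there is one more tool, called after "Call:" as name(argument=value, ...) on one line, values as JSON. play_rows: Moves the arm, as the interface text tells. Its arguments: {"type":"object","properties":{"moves":{"type":"array","items":{"type":"number"}},"newtons":{"type":"number"}},"required":["moves"]}

```bash
ls; mkdir -p pics
cat > h.py <<'E'
from rig import state, imaging, job, r
import numpy as np, cv2
from scipy.spatial.transform import Rotation as Rn
np.set_printoptions(precision=4,suppress=True)
def save(f,n): cv2.imwrite('pics/'+n+'.png',cv2.cvtColor(f['img'],cv2.COLOR_RGB2BGR))
def ray(f,p):
    K,R,t=[np.array(f[k]) for k in('camera_matrix','R','t')]
    d=R.T@np.linalg.inv(K)@np.array([p[1],p[0],1.]); return -R.T@t,d
def atz(f,p,z):
    o,d=ray(f,p); return o+d*(z-o[2])/d[2]
def proj(f,X):
    K,R,t=[np.array(f[k]) for k in('camera_matrix','R','t')]
    c=K@(R@np.array(X)+t); return np.array([c[1]/c[2],c[0]/c[2]])
def tri(fs,ps):
    A=np.zeros((3,3));b=np.zeros(3)
    for f,p in zip(fs,ps):
        o,d=ray(f,p);d=d/np.linalg.norm(d);M=np.eye(3)-np.outer(d,d);A+=M;b+=M@o
    return np.linalg.solve(A,b)
E
python3 - <<'E'
from h import *
print(state())
for n in('scene','top'):
    f=imaging.grab_frame(n);save(f,n+'0');print(n,f['shot'],np.array(f['camera_matrix']),np.array(f['R']),f['t'])
    for th in('pack','pack_fin','pack_tail','dock','dock_mouth','dock_slot','flap','contact','radio','mug','binoculars','screwdriver','mouse','tape_box'):
        try:
            for d in imaging.landmark_of(th,f)[:4]: print(th,np.round(d['point'],1),round(d['confidence'],2),atz(f,d['point'],{'pack_fin':.075,'pack_tail':.015,'dock_mouth':.008,'dock_slot':.046}.get(th,0)))
        except Exception as e: print(th,e)
E
```

```text
pics
{'time_s': 0.0, 'joint_pos': array([ 1.6351,  0.3594,  0.0111, -0.0004, -1.2241, -0.2881]), 'dq': array([ 0.0013, -0.002 , -0.0001,  0.0025,  0.0007, -0.0005]), 'effort': array([  0.0007, -58.3316,  29.3421,   6.9368,  -0.0058,   0.    ]), 'eef_pos': array([0.1497, 0.6577, 0.2414]), 'tcp_rot': array([-0.2364, -2.1012,  2.1047]), 'wrist_force': array([0.5567, 0.0244, 0.1776]), 'ft_torque': array([0.0239, 0.026 , 0.0006]), 'finger_gap': 0.0853481871062145}
scene 1 [[475.3718   0.     318.3355]
 [  0.     475.3718 203.2413]
 [  0.       0.       1.    ]] [[ 0.3901  0.9207  0.013 ]
 [ 0.7982 -0.3311 -0.5033]
 [-0.459   0.2067 -0.864 ]] [-0.2142 -0.4232  1.8402]
pack [227.  266.2] 0.94 [ 0.5504 -0.1851  0.    ]
pack [200.2 234. ] 0.83 [ 0.4135 -0.2506  0.    ]
pack [198.9 440.6] 0.73 [0.6762 0.3964 0.    ]
pack_fin [187.4 234.6] 0.97 [ 0.4147 -0.2379  0.075 ]
pack_fin [218.9 264.4] 0.85 [ 0.5605 -0.1882  0.075 ]
pack_tail [199.9 217.4] 0.92 [ 0.4005 -0.3019  0.015 ]
pack_tail [220.2 256.6] 0.61 [ 0.5229 -0.2069  0.015 ]
dock [193.8 338.6] 0.64 [0.5252 0.085  0.    ]
dock_slot [201.7 
[... 1379 characters left out ...]
nows: binoculars, dock, dock_mouth, dock_slot, mouse, mug, pack, pack_fin, pack_tail, radio, screwdriver, tape_box
contact it knows: binoculars, dock, dock_mouth, dock_slot, mouse, mug, pack, pack_fin, pack_tail, radio, screwdriver, tape_box
radio [235.6 181.3] 0.86 [0.4879 0.3906 0.    ]
mug [195.2 479.1] 0.95 [ 0.5954 -0.4078  0.    ]
mug [210.6 407.2] 0.58 [ 0.5546 -0.2165  0.    ]
mug [162.8 431.7] 0.35 [ 0.6834 -0.2845  0.    ]
binoculars [118.4 393.7] 0.64 [ 0.8065 -0.1846  0.    ]
screwdriver [162.8 431.6] 0.67 [ 0.6834 -0.2843  0.    ]
mouse [268.9 477.2] 0.87 [ 0.4013 -0.396   0.    ]
tape_box [168.8 180.4] 0.82 [0.67  0.399 0.   ]
tape_box [196. 479.] 0.46 [ 0.5933 -0.4074  0.    ]
```

Run:
```python
import cv2
a=cv2.imread('pics/scene0.png');b=cv2.imread('pics/top0.png')
cv2.imwrite('pics/s0c.png',cv2.resize(a[130:330,180:480],None,fx=2.66,fy=2.66,interpolation=cv2.INTER_CUBIC))
cv2.imwrite('pics/t0c.png',cv2.resize(b[90:300,240:500],None,fx=2.8,fy=2.8,interpolation=cv2.INTER_CUBIC))
```

```text
(no output)
```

View pics/scene0.png

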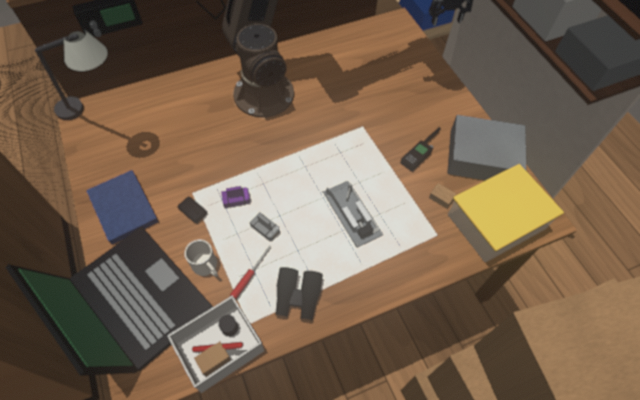

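View pics/s0c.png

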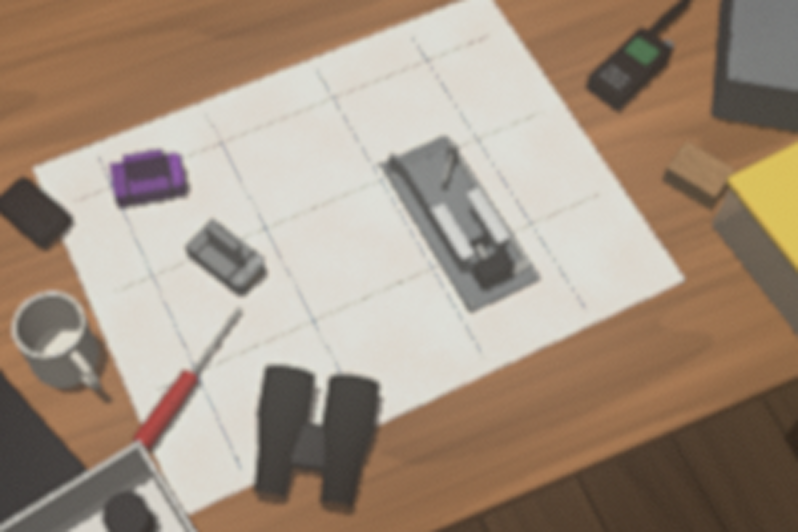

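View pics/t0c.png

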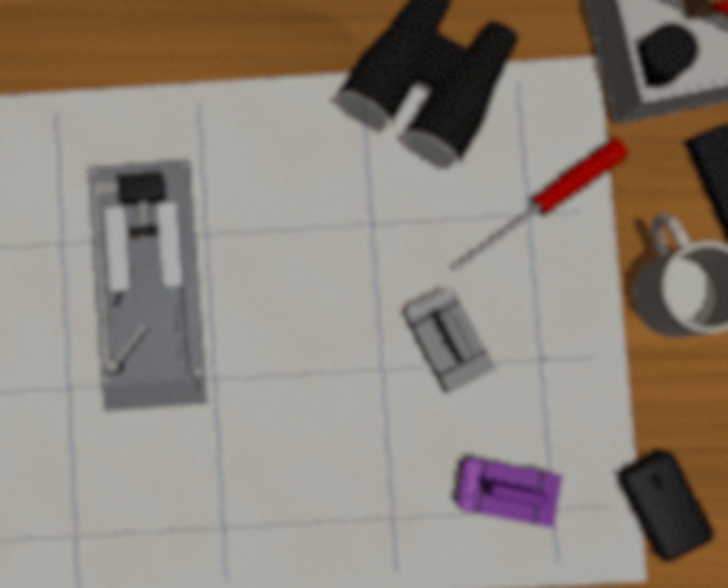

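Run:
```python
import cv2
a=cv2.imread('pics/scene0.png');b=cv2.imread('pics/top0.png')
x=cv2.resize(a[170:255,310:395],None,fx=7,fy=7,interpolation=cv2.INTER_CUBIC)
cv2.imwrite('pics/s0d.png',x)
x=cv2.resize(b[140:242,262:322],None,fx=5.8,fy=5.8,interpolation=cv2.INTER_CUBIC)
y=cv2.resize(b[185:236,375:425],None,fx=7,fy=7,interpolation=cv2.INTER_CUBIC)
c=cv2.copyMakeBorder(y,0,x.shape[0]-y.shape[0],0,0,cv2.BORDER_CONSTANT)
cv2.imwrite('pics/t0d.png',cv2.hconcat([x,c]))
from h import *
print(Rn.from_rotvec(state()['tcp_rot']).as_matrix(), r.nose_length)
```

```text
[[-0.9751  0.     -0.2219]
 [ 0.2219  0.     -0.9751]
 [-0.     -1.     -0.    ]] 0.011
```

View pics/s0d.png

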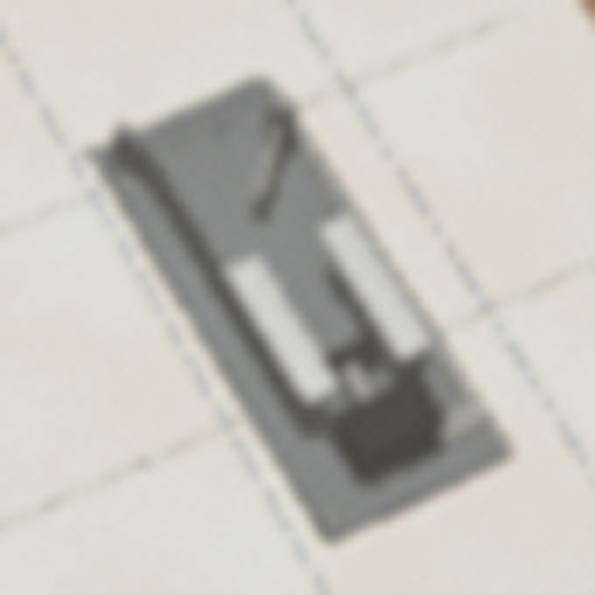

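View pics/t0d.png

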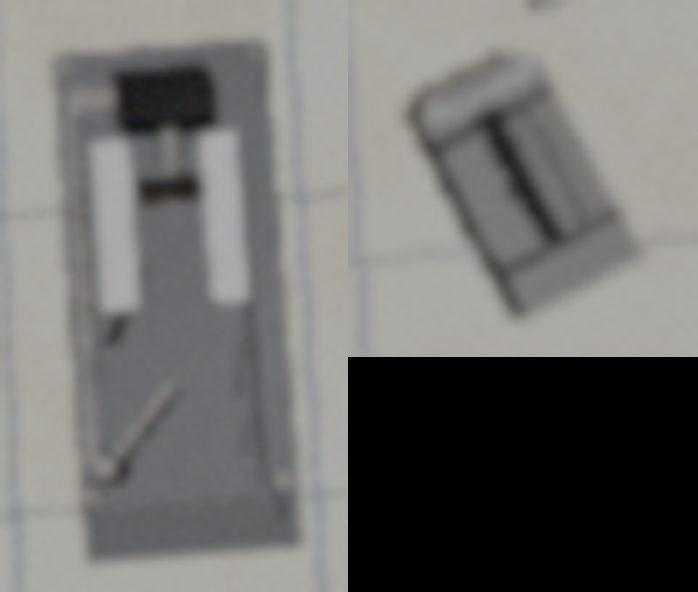

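```bash
cat > fit.py <<'E'
from h import *
from scipy.optimize import least_squares
import pickle
T=imaging.grab_frame('top');S=imaging.grab_frame('scene')
def cv(p,f,r0,c0): return np.array([(p[1]+.5)/f-.5+r0,(p[0]+.5)/f-.5+c0])
top=[((54,58),(195,50,8)),((264,42),(195,-50,8)),((90,560),(-45,50,0)),((299,544),(-45,-50,0)),
((131,139),(145,16,46)),((141,310),(68,16,46)),((199,131),(145,-16,46)),((213,303),(68,-16,46))]
sc=[((330,543),(195,-50,8)),((512,455),(195,50,8)),((92,150),(-45,-50,0)),((352-30,225),(68,16,46)),((398,360),(145,16,46)),((262,253),(68,-16,46)),((335,388),(145,-16,46))]
def W(q,m):
    m=np.array(m)/1000.;c,s=np.cos(q[2]),np.sin(q[2])
    return np.array([q[0]+c*m[0]-s*m[1],q[1]+s*m[0]+c*m[1],m[2]])
def rt(q): return np.concatenate([proj(T,W(q,m))-cv(p,5.8,140,262) for p,m in top])
def rs(q): return np.concatenate([proj(S,W(q,m))-cv(p,7,170,310) for p,m in sc])
q0=[.53,.083,.06]
if __name__=='__main__':
    for n,fn in(('top',rt),('scene',rs),('both',lambda q:np.r_[rt(q),rs(q)])):
        o=least_squares(fn,q0,loss='soft_l1');print(n,o.x);print(fn(o.x).reshape(-1,2))
    q=o.x
    # flap and contact in dock frame
    def dk(P): 
        c,s=np.cos(q[2]),np.sin(q[2]);d=(P[:2]-q[:2])*1000;return np.array([c*d[0]+s*d[1],-s*d[0]+c*d[1]])
    for nm,p,z in(('hinge',(107,466),.036),('tip',(172,388),.036),('contact face L',(145,198),.033),('contact face R',(196,192),.033)):
        print(nm,dk(atz(T,cv(p,5.8,140,262),z)))
    for nm,p,z in(('hinge',(284,105),.036),('tip',(262,213),.036)):
        print('S',nm,dk(atz(S,cv(p,7,170,310),z)))
    # pack, crop 7x at 185,375, u offset 348
    for nm,p,z in(('tailL',(515-348,318),.030),('tailR',(642-348,248),.030),('frontL',(412-348,112),.030),('frontR',(545-348,65),.030),('fin rear',(556-348,240),.075),('fin front',(492-348,118),.075)):
        print(nm,atz(T,cv(p,7,185,375),z))
E
python3 fit.py
```

```text
top [0.5321 0.0842 0.0728]
[[-0.9432  0.4797]
 [-1.0394  0.9702]
 [ 1.1092  0.157 ]
 [ 1.1534  1.3409]
 [-0.0804 -0.7707]
 [-0.3498 -0.6067]
 [ 0.3615 -0.3102]
 [-0.0672 -0.7512]]
scene [0.5332 0.0897 0.0583]
[[-0.0458 -1.174 ]
 [ 0.1574  0.0796]
 [-0.4832 -0.9761]
 [ 0.4221  0.0663]
 [-0.0809  0.7734]
 [ 0.1404 -0.035 ]
 [-0.1846  0.9599]]
both [0.5326 0.0858 0.0717]
[[-1.1228 -0.01  ]
 [-1.179   0.4794]
 [ 0.9274 -0.4389]
 [ 1.013   0.7437]
 [-0.2522 -1.3004]
 [-0.5226 -1.1728]
 [ 0.203  -0.8403]
 [-0.2265 -1.3178]
 [ 0.0512 -1.5466]
 [-0.0834 -0.4958]
 [-0.0449 -2.168 ]
 [ 0.5004 -0.8861]
 [-0.1252  0.0828]
 [ 0.3226 -0.9303]
 [-0.1216  0.3321]]
hinge [-1.6414 33.8002]
tip [31.2463  2.3463]
contact face L [118.8044   9.3128]
contact face R [119.7948 -14.0512]
S hinge [-3.4204 39.4902]
S tip [44.5362  1.0886]
tailL [ 0.5025 -0.1879  0.03  ]
tailR [ 0.5283 -0.2351  0.03  ]
frontL [ 0.5791 -0.151   0.03  ]
frontR [ 0.5966 -0.2006  0.03  ]
fin rear [ 0.5294 -0.1963  0.075 ]
fin front [ 0.5731 -0.1743  0.075 ]
```

```bash
cat > lips.py <<'E'
from h import *
T=imaging.grab_frame('top');S=imaging.grab_frame('scene')
for n,f,seeds in(('top',T,[(182,281),(178,300)]),('scene',S,[(217,349),(211,363)])):
    g=cv2.GaussianBlur(cv2.cvtColor(f['img'],cv2.COLOR_RGB2GRAY).astype(np.float32),(0,0),0.01)
    F=10; G=cv2.resize(g,None,fx=F,fy=F,interpolation=cv2.INTER_CUBIC)
    for s in seeds:
        v=g[s[0],s[1]]; 
        th=(v+115)/2
        m=(G>th).astype(np.uint8)
        k,l=cv2.connectedComponents(m); L=l[s[0]*F+5,s[1]*F+5]
        mm=(l==L).astype(np.uint8)
        ys,xs=np.nonzero(mm)
        pc=np.array([(ys.mean()+.5)/F-.5,(xs.mean()+.5)/F-.5])
        rc=cv2.minAreaRect(np.stack([xs,ys],1).astype(np.float32))
        bx=cv2.boxPoints(rc)
        W=[atz(f,((b[1]+.5)/F-.5,(b[0]+.5)/F-.5),.046) for b in bx]
        print(n,v,th,mm.sum()/F/F,pc,atz(f,pc,.046),'rect',np.array(rc[1])/F)
        print(np.round(np.array(W)*1000,1)[:,:2].tolist())
    save(f,n+'1')
E
python3 lips.py
```

```text
top 169.0 142.0 184.35 [178.3699 281.3543] [0.6363 0.1158 0.046 ] rect [29.3236  6.733 ]
[[674.4, 127.3], [675.5, 109.7], [598.5, 104.2], [597.5, 121.7]]
top 169.0 142.0 179.07999999999998 [176.9851 300.1471] [0.6398 0.0667 0.046 ] rect [29.688   6.6519]
[[678.3, 78.6], [679.5, 61.2], [601.7, 55.3], [600.5, 72.5]]
scene 205.0 160.0 122.16 [216.1086 349.7749] [0.6399 0.0702 0.046 ] rect [23.031   5.8231]
[[602.3, 57.8], [598.0, 77.4], [678.0, 82.9], [681.8, 63.7]]
scene 207.0 161.0 24027.629999999997 [225.7437 304.6845] [ 0.6167 -0.0761  0.046 ] rect [165.805  286.6865]
[[447.3, -663.4], [165.3, 289.6], [805.6, 296.6], [947.7, -525.9]]
```

Call:
play_rows(moves=[85,-30,0,22,0,0,0,85,-30,0,22,0,0,0,85,-30,0,22,0,0,0,85,-30,0,22,0,0,0,85,-30,0,22,0,0,0,85,-30,0,22,0,0,0,85,-30,0,22,0,0,0,85,-30,0,22,0,0,0,85,-30,0,22,0,0,0,85,-30,0,22,0,0,0], newtons=40)

```text
time_s: 2.33
eef_pos: [0.3944, 0.3756, 0.2427]
tcp_rot: [-0.236, -2.104, 2.103]
wrist_force: [1.2, -0.4, -0.5]
finger_gap: 0.0847
```

Call:
play_rows(moves=[85,0,0,0,0,0.122,0,85,0,0,0,0,0.122,0,85,0,0,0,0,0.122,0,85,0,0,0,0,0.122,0,85,0,0,0,0,0.122,0,85,0,0,0,0,0.122,0,85,0,0,0,0,0.122,0,85,0,0,0,0,0.122,0,85,0,0,0,0,0.122,0,85,0,0,0,0,0.122,0])

```text
time_s: 3.17
eef_pos: [0.3935, 0.377, 0.2424]
tcp_rot: [-1.149, -1.298, 1.298]
wrist_force: [-0.4, 0.1, -0.2]
finger_gap: 0.0849
```

Call:
play_rows(moves=[85,0,0,0,0,0.122,0,85,0,0,0,0,0.122,0,85,0,0,0,0,0.122,0,85,0,0,0,0,0.122,0,85,0,0,0,0,0.122,0,85,0,0,0,0,0.122,0,85,0,0,0,0,0.122,0,85,0,0,0,0,0.122,0,85,0,0,0,0,0.122,0,85,0,0,0,0,0.122,0])

```text
time_s: 4.0
eef_pos: [0.3935, 0.3771, 0.2424]
tcp_rot: [-1.539, -0.37, 0.37]
wrist_force: [0.6, -0.8, -0.7]
finger_gap: 0.0851
```

```bash
cat > go.py <<'E'
from h import *
import sys
def rel(target):
    s=state();R=Rn.from_rotvec(s['tcp_rot']).as_matrix();d=np.array(target)-s['eef_pos'];return R.T@d*1000
def st():
    s=state();R=Rn.from_rotvec(s['tcp_rot']).as_matrix()
    print('t',round(s['time_s'],2),'p',s['eef_pos'],'xang',np.arctan2(R[1,0],R[0,0]),'down',R[:,1],'F',s['wrist_force'],'gap',s['finger_gap'],'q',s['joint_pos'])
if __name__=='__main__':
    st()
    if len(sys.argv)>3: print('rel mm',rel([float(a) for a in sys.argv[1:4]]))
E
python3 go.py .5555 -.1905 .242
```

```text
t 4.0 p [0.3935 0.3771 0.2424] xang 0.471787886239146 down [ 0.0001  0.0003 -1.    ] F [ 0.5973 -0.7898 -0.6569] gap 0.08507500118049068 q [ 1.1237  0.1449 -0.2758 -0.     -1.1498 -2.2227]
rel mm [-113.6617    0.3077 -579.1789]
```

Call:
play_rows(moves=[85,-7.1,0,-36.2,0,0,0,85,-7.1,0,-36.2,0,0,0,85,-7.1,0,-36.2,0,0,0,85,-7.1,0,-36.2,0,0,0,85,-7.1,0,-36.2,0,0,0,85,-7.1,0,-36.2,0,0,0,85,-7.1,0,-36.2,0,0,0,85,-7.1,0,-36.2,0,0,0,85,-7.1,0,-36.2,0,0,0,85,-7.1,0,-36.2,0,0,0])

```text
time_s: 4.83
eef_pos: [0.4971, 0.0212, 0.2428]
tcp_rot: [-1.538, -0.376, 0.374]
wrist_force: [0.6, 0.6, -0.4]
finger_gap: 0.0848
```

Call:
play_rows(moves=[85,-7.1,0,-36.2,0,0,0,85,-7.1,0,-36.2,0,0,0,85,-7.1,0,-36.2,0,0,0,85,-7.1,0,-36.2,0,0,0,85,-7.1,0,-36.2,0,0,0,85,-7.1,0,-36.2,0,0,0,85,0,0,0,0,0,0,85,0,20,0,0,0,0,85,0,20,0,0,0,0,85,0,20,0,0,0,0])

```text
time_s: 5.67
eef_pos: [0.559, -0.19, 0.1818]
tcp_rot: [-1.538, -0.375, 0.373]
wrist_force: [0.5, -0.1, 0.6]
finger_gap: 0.085
```

```bash
python3 go.py .5555 -.1905 .055
python3 - <<'E'
from h import *
f=imaging.grab_frame('top');save(f,'top2');g=imaging.grab_frame('scene');save(g,'scene2')
a=cv2.resize(cv2.cvtColor(f['img'],4)[160:260,340:470],None,fx=5,fy=5,interpolation=2);cv2.imwrite('pics/t2.png',a)
for fr in(f,g):
  for th in('pack','pack_fin','pack_tail'):
    for d in imaging.landmark_of(th,fr)[:3]: print(th,np.round(d['point'],1),round(d['confidence'],2),atz(fr,d['point'],{'pack_fin':.075,'pack_tail':.015}.get(th,0)))
a=cv2.resize(cv2.cvtColor(g['img'],4)[170:270,210:340],None,fx=5,fy=5,interpolation=2);cv2.imwrite('pics/s2.png',a)
E
```

```text
t 5.67 p [ 0.559  -0.19    0.1818] xang 0.4767758120977775 down [ 0.001   0.0001 -1.    ] F [ 0.4555 -0.1499  0.6088] gap 0.08500383106500801 q [ 0.0032  0.2666 -0.2651 -0.0001 -1.0382 -1.0972]
rel mm [ -3.4982 126.8078   1.2176]
pack [265.4 420.2] 0.64 [ 0.41   -0.2478  0.    ]
pack [210.  397.3] 0.46 [ 0.5562 -0.1902  0.    ]
pack_fin [267.3 424.7] 0.9 [ 0.4102 -0.2441  0.075 ]
pack_fin [209.6 404.2] 0.69 [ 0.5526 -0.1965  0.075 ]
pack_tail [270.3 438.9] 0.85 [ 0.3985 -0.2928  0.015 ]
pack_tail [225.1 404.8] 0.61 [ 0.5156 -0.207   0.015 ]
pack [227.5 266.4] 0.9 [ 0.5524 -0.1851  0.    ]
pack [201.  232.4] 0.76 [ 0.4144 -0.2565  0.    ]
pack_fin [189.8 233.4] 0.93 [ 0.4219 -0.2443  0.075 ]
pack_fin [217.6 261.1] 0.89 [ 0.5522 -0.1961  0.075 ]
pack_tail [200.9 218.4] 0.91 [ 0.4055 -0.2999  0.015 ]
pack_tail [219.5 256.6] 0.9 [ 0.5204 -0.2061  0.015 ]
```

View pics/t2.png

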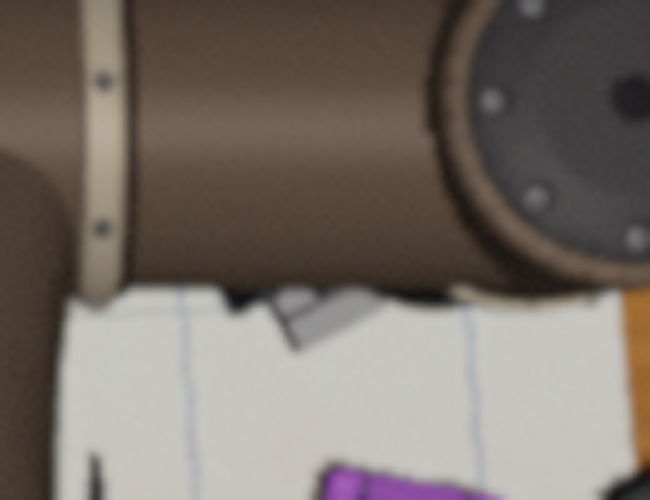

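View pics/s2.png

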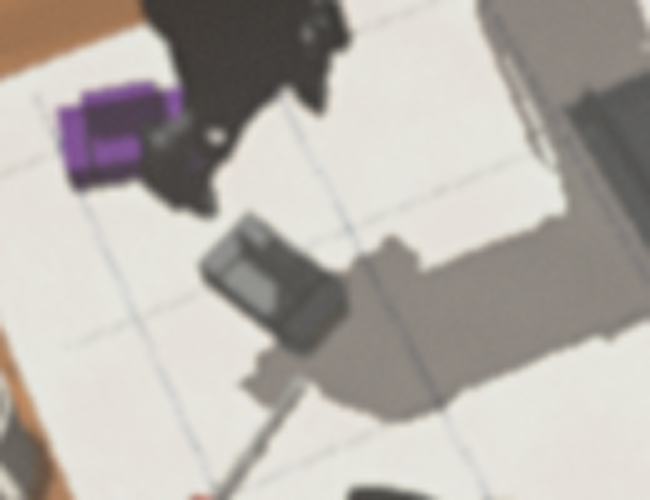

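Call:
play_rows(moves=[85,-4,0,1,0,0,0,85,0,20,0,0,-0.007,0,85,0,25,0,0,0,0,85,0,30,0,0,0,0,85,0,30,0,0,0,0,85,0,15,0,0,0,0,85,0,6.8,0,0,0,0,85,0,0,0,0,0,0])

```text
time_s: 6.73
eef_pos: [0.5541, -0.1905, 0.0544]
tcp_rot: [-1.537, -0.378, 0.382]
wrist_force: [-0.3, 0.1, 0.1]
finger_gap: 0.0847
```

```bash
python3 go.py
python3 - <<'E'
from h import *
g=imaging.grab_frame('scene');save(g,'scene3')
a=cv2.resize(cv2.cvtColor(g['img'],4)[170:270,210:340],None,fx=5,fy=5,interpolation=2);cv2.imwrite('pics/s3.png',a)
E
```

```text
t 6.73 p [ 0.5541 -0.1905  0.0544] xang 0.4848088900775577 down [-0.0024  0.     -1.    ] F [-0.347   0.095   0.0986] gap 0.08470304205366216 q [ 0.0024  0.4013 -0.4091 -0.     -0.7628 -1.0883]
```

View pics/s3.png

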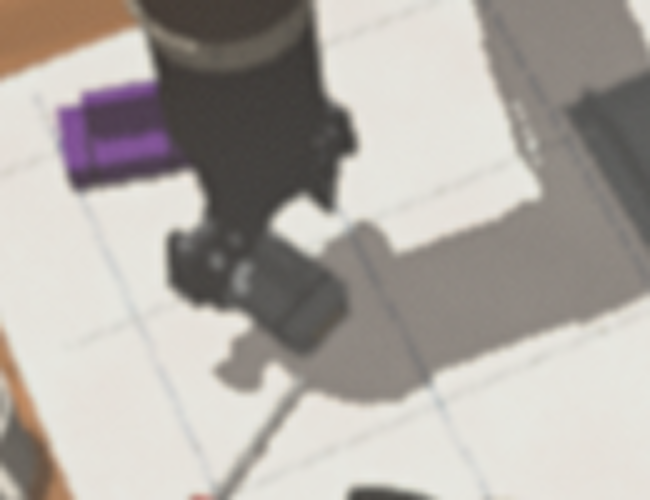

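Call:
play_rows(moves=[50,0,0,0,0,0.01,0,30,0,0,0,0,0,0,20,0,0,0,0,0,0,15,0,0,0,0,0,0,11,0,0,0,0,0,0,8,0,0,0,0,0,0,8,0,0,0,0,0,0,8,0,0,0,0,0,0,8,0,0,0,0,0,0,8,0,0,0,0,0,0], newtons=35)

```text
time_s: 7.62
eef_pos: [0.5551, -0.1906, 0.0558]
tcp_rot: [-1.539, -0.373, 0.372]
wrist_force: [0.7, -0.2, 4.3]
finger_gap: 0.0113
```

```bash
python3 go.py
```

```text
t 7.62 p [ 0.5551 -0.1906  0.0558] xang 0.47491781737555183 down [ 0.0004 -0.0001 -1.    ] F [ 0.748  -0.2069  4.2755] gap 0.011325435538796294 q [ 0.0023  0.3996 -0.4079  0.0002 -0.7629 -1.0984]
```

Call:
play_rows(moves=[8,0,-5,0,0,0,0,8,0,-15,0,0,0,0,8,0,-10,0,0,0,0,8,0,0,0,0,0.08,0,8,0,0,0,0,0.08,0,8,0,0,0,0,0.08,0,8,0,0,0,0,0.08,0,8,0,0,0,0,0.08,0,8,0,0,0,0,0,0,8,0,0,0,0,0,0])

```text
time_s: 8.45
eef_pos: [0.5548, -0.1904, 0.0855]
tcp_rot: [-1.57, -0.06, 0.061]
wrist_force: [-0.4, 0.4, -3.7]
finger_gap: 0.0114
```

```bash
python3 go.py .432 .0762 .085
python3 - <<'E'
from h import *
g=imaging.grab_frame('scene');save(g,'scene4')
a=cv2.resize(cv2.cvtColor(g['img'],4)[170:270,210:340],None,fx=5,fy=5,interpolation=2);cv2.imwrite('pics/s4.png',a)
E
```

```text
t 8.45 p [ 0.5548 -0.1904  0.0855] xang 0.07712956001328995 down [-0.0002  0.0002 -1.    ] F [-0.4492  0.4317 -3.7334] gap 0.01143646871817072 q [ 0.0024  0.3618 -0.381  -0.0002 -0.8282 -1.4959]
rel mm [-101.8657    0.6204  275.255 ]
```

View pics/s4.png

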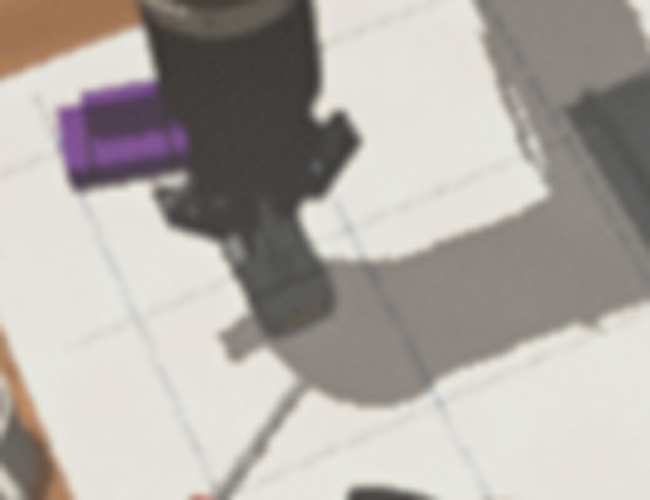

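Call:
play_rows(moves=[8,-34,0,5,0,0,0,8,-34,0,25,0,0,0,8,-24,0,30,0,0,0,8,-10,0,35,0,0,0,8,0,0,35,0,0,0,8,0,0,35,0,0,0,8,0,0,35,0,0,0,8,0,0,35,0,0,0,8,0,0,25,0,0,0,8,0,0,15,0,0,0])

```text
time_s: 9.33
eef_pos: [0.4333, 0.0785, 0.0861]
tcp_rot: [-1.569, -0.063, 0.061]
wrist_force: [0.7, -0.2, -3.9]
finger_gap: 0.0113
```

Call:
play_rows(moves=[8,0,8,0,0,0.004,0,8,0,0,0,0,0,0,8,0,0,0,0,0,0])

```text
time_s: 9.58
eef_pos: [0.4326, 0.0754, 0.0772]
tcp_rot: [-1.571, -0.056, 0.058]
wrist_force: [-0.1, -0.8, -3.3]
finger_gap: 0.0115
```

```bash
python3 go.py .432 .0762 .065
python3 - <<'E'
from h import *
f=imaging.grab_frame('top');save(f,'top5');g=imaging.grab_frame('scene');save(g,'scene5')
a=cv2.resize(cv2.cvtColor(g['img'],4)[150:250,270:400],None,fx=6,fy=6,interpolation=2);cv2.imwrite('pics/s5.png',a)
a=cv2.resize(cv2.cvtColor(f['img'],4)[160:290,230:360],None,fx=4.6,fy=4.6,interpolation=2);cv2.imwrite('pics/t5.png',a)
for fr in(f,g):
  for th in('pack','pack_fin','pack_tail','dock','dock_mouth','dock_slot'):
    for d in imaging.landmark_of(th,fr)[:3]: print(th,np.round(d['point'],1),round(d['confidence'],2),atz(fr,d['point'],{'pack':.01,'pack_fin':.085,'pack_tail':.025,'dock_mouth':.008,'dock_slot':.046}.get(th,0)))
E
```

```text
t 9.58 p [0.4326 0.0754 0.0772] xang 0.07238607464294546 down [-0.0012 -0.0008 -1.    ] F [-0.0868 -0.8118 -3.2806] gap 0.01146004717171598 q [ 0.6246  0.1592 -0.7073 -0.0002 -0.7057 -2.1229]
rel mm [-0.4893 12.1662  0.8309]
pack [263.  420.5] 0.68 [ 0.4169 -0.2467  0.01  ]
pack [254.8 297.7] 0.56 [0.4375 0.0749 0.01  ]
pack [228.6 292.4] 0.24 [0.5065 0.0894 0.01  ]
pack_fin [266.5 428.4] 0.76 [ 0.4128 -0.251   0.085 ]
pack_tail [271.2 438.3] 0.95 [ 0.397  -0.2888  0.025 ]
dock [220.2 295. ] 0.93 [0.5292 0.0835 0.    ]
dock_mouth [231.8 292.1] 0.78 [0.4981 0.0903 0.008 ]
dock_slot [193.6 289. ] 0.59 [0.5964 0.0955 0.046 ]
pack [201.2 235. ] 0.71 [ 0.4246 -0.2492  0.01  ]
pack [168.7 327.9] 0.54 [0.4229 0.0895 0.01  ]
pack [158.7 319.3] 0.37 [0.3722 0.0785 0.01  ]
pack_fin [160.5 325.7] 0.82 [0.436  0.0733 0.085 ]
pack_fin [189.2 234.6] 0.79 [ 0.4277 -0.2407  0.085 ]
pack_tail [198.1 219.4] 0.95 [ 0.4027 -0.2939  0.025 ]
pack_tail [157.6 321.5] 0.67 [0.3806 0.0831 0.025 ]
pack_tail [195.9 338.4] 0.4 [0.5459 0.0736 0.025 ]
dock [193.7 335.3] 0.7 [0.5206 0.0748 0.    ]
dock_mouth [189.3 336.4] 0.6 [0.5103 0.083  0.008 ]
dock_slot [202.2 350.1] 0.95 [0.5935 0.0928 0.046 ]
dock_slot [297.6 296.2] 0.15 [ 0.8253 -0.1876  0.046 ]
```

View pics/t5.png

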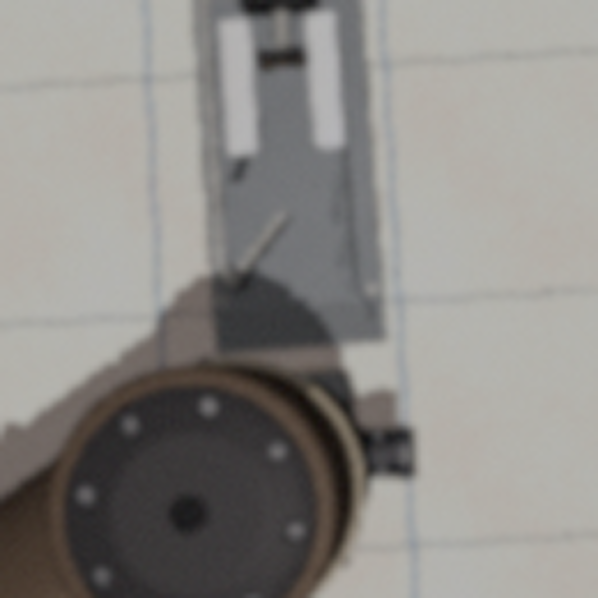

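View pics/s5.png

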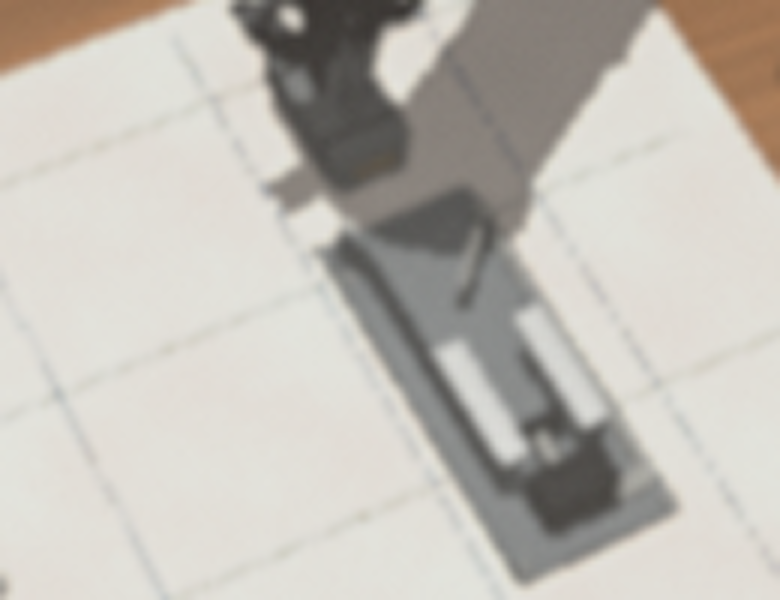

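Call:
play_rows(moves=[8,0,6,1.5,0,0,0,8,0,5.5,0,0,0,0,8,0,0,0,0,0,0,8,0,0,0,0,0,0])

```text
time_s: 10.62
eef_pos: [0.4326, 0.0771, 0.0654]
tcp_rot: [-1.571, -0.055, 0.057]
wrist_force: [-0.4, 0.1, -4.1]
finger_gap: 0.0111
```

```bash
cat > dk.py <<'E'
from h import *
Q=np.array([.5318,.0835,.073])
s=state();R=Rn.from_rotvec(s['tcp_rot']).as_matrix();p=s['eef_pos'];d=p[:2]-Q[:2];c,sn=np.cos(Q[2]),np.sin(Q[2])
F=R.T@s['wrist_force']
M=R.T@s['ft_torque']
print('t %.2f dock x %.1f y %.1f under %.1f yawerr %.4f down %s Ftool(x,down,left) %s M %s gap %.4f'%(s['time_s'],1e3*(c*d[0]+sn*d[1]),1e3*(-sn*d[0]+c*d[1]),1e3*(p[2]-.0556),np.arctan2(R[1,0],R[0,0])-Q[2],R[:2,1],np.round(F,1),np.round(M,2),s['finger_gap']))
E
python3 dk.py
```

```text
t 10.62 dock x -99.4 y 0.9 under 9.8 yawerr -0.0021 down [-0.0013 -0.0009] Ftool(x,down,left) [-0.4  4.1  0.1] M [-0.02  0.04 -0.04] gap 0.0111
```

Call:
play_rows(moves=[8,10,0,0,0,0,0,8,10,0,0,0,0,0,8,8,0,0,0,0,0,8,7,0,0,0,0,0,8,5,0,0,0,0,0,8,5,0,0,0,0,0,8,5,0,0,0,0,0,8,0,0,0,0,0,0])

```text
time_s: 11.28
eef_pos: [0.4839, 0.081, 0.066]
tcp_rot: [-1.57, -0.056, 0.055]
wrist_force: [0.5, 0.8, -2.0]
finger_gap: 0.0116
```

```bash
python3 dk.py;python3 - <<'E'
from h import *
f=imaging.grab_frame('top');save(f,'top6');g=imaging.grab_frame('scene');save(g,'scene6')
a=cv2.resize(cv2.cvtColor(g['img'],4)[150:250,290:400],None,fx=6,fy=6,interpolation=2);
b=cv2.resize(cv2.cvtColor(f['img'],4)[190:240,260:340],None,fx=6,fy=6,interpolation=2);cv2.imwrite('pics/t6.png',b);cv2.imwrite('pics/s6.png',a)
E
```

```text
t 11.28 dock x -47.9 y 1.0 under 10.4 yawerr -0.0023 down [0.0004 0.    ] Ftool(x,down,left) [0.5 2.  0.8] M [ 0.   -0.02 -0.07] gap 0.0116
```

View pics/s6.png

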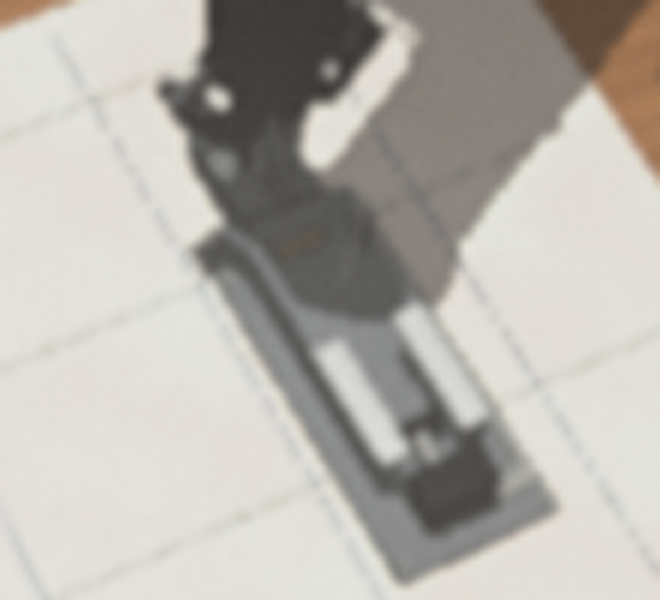

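View pics/t6.png

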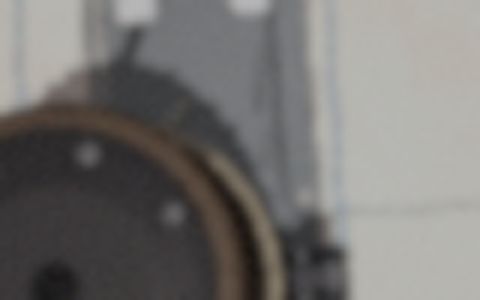

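Call:
play_rows(moves=[8,4,0,0,0,0,0,8,4,0,0,0,0,0,8,4,0,0,0,0,0,8,4,0,0,0,0,0,8,0,0,0,0,0,0])

```text
time_s: 11.8
eef_pos: [0.4999, 0.0823, 0.0661]
tcp_rot: [-1.57, -0.056, 0.055]
wrist_force: [1.1, 0.7, -3.7]
finger_gap: 0.0114
```

```bash
python3 dk.py
```

```text
t 11.80 dock x -31.9 y 1.1 under 10.5 yawerr -0.0021 down [0.0007 0.0002] Ftool(x,down,left) [1.1 3.7 0.7] M [ 0.01  0.02 -0.04] gap 0.0114
```

Call:
play_rows(moves=[8,0,0,-0.5,0,0,0,8,0,0,-0.5,0,0,0,8,0,0,0,0,0,0])

```text
time_s: 12.05
eef_pos: [0.4987, 0.0809, 0.0659]
tcp_rot: [-1.57, -0.055, 0.056]
wrist_force: [-0.7, -0.3, -2.8]
finger_gap: 0.0114
```

Call:
play_rows(moves=[8,0,0,-0.5,0,0,0,8,0,0,0,0,0,0])

```text
time_s: 12.22
eef_pos: [0.4988, 0.0807, 0.066]
tcp_rot: [-1.57, -0.056, 0.056]
wrist_force: [-1.4, 1.7, -3.0]
finger_gap: 0.0114
```

```bash
python3 dk.py
```

```text
t 12.22 dock x -33.1 y -0.4 under 10.4 yawerr -0.0022 down [0.     0.0004] Ftool(x,down,left) [-1.3  3.   1.8] M [ 0.71 -0.08  0.34] gap 0.0114
```

Call:
play_rows(moves=[8,0,0,-0.5,0,0,0,8,0,0,0,0,0,0])

```text
time_s: 12.38
eef_pos: [0.4989, 0.0805, 0.066]
tcp_rot: [-1.569, -0.056, 0.056]
wrist_force: [-2.5, 4.8, -3.0]
finger_gap: 0.0112
```

```bash
python3 dk.py
```

```text
t 12.38 dock x -33.0 y -0.6 under 10.4 yawerr -0.0021 down [0.0002 0.0008] Ftool(x,down,left) [-2.1  3.   5. ] M [ 1.83 -0.14  0.77] gap 0.0112
```

Call:
play_rows(moves=[8,0,0,1.7,0,0,0,8,4,0,0,0,0,0,8,4,0,0,0,0,0,8,4,0,0,0,0,0,8,4,0,0,0,0,0,8,0,0,0,0,0,0])

```text
time_s: 12.88
eef_pos: [0.5154, 0.0825, 0.0657]
tcp_rot: [-1.571, -0.055, 0.056]
wrist_force: [0.0, -2.7, -3.0]
finger_gap: 0.0115
```

```bash
sed -i 's/.0835,.073/.0844,.073/' dk.py; python3 dk.py
```

```text
t 12.88 dock x -16.5 y -0.7 under 10.1 yawerr -0.0025 down [-0.0005 -0.0007] Ftool(x,down,left) [-0.2  3.  -2.7] M [-1.13  0.06  0.39] gap 0.0115
```

Call:
play_rows(moves=[8,4,0,0,0,0,0,8,4,0,0,0,0,0,8,4,0,0,0,0,0,8,4,0,0,0,0,0,8,4,0,0,0,0,0,8,0,0,0,0,0,0])

```text
time_s: 13.38
eef_pos: [0.5362, 0.0846, 0.0662]
tcp_rot: [-1.57, -0.057, 0.055]
wrist_force: [-0.8, -1.6, -3.5]
finger_gap: 0.0119
```

```bash
python3 dk.py;python3 - <<'E'
from h import *
g=imaging.grab_frame('scene');save(g,'scene7')
a=cv2.resize(cv2.cvtColor(g['img'],4)[150:250,290:400],None,fx=6,fy=6,interpolation=2);cv2.imwrite('pics/s7.png',cv2.convertScaleAbs(a,alpha=1.6))
E
```

```text
t 13.38 dock x 4.4 y -0.1 under 10.6 yawerr -0.0021 down [0.0013 0.0004] Ftool(x,down,left) [-0.9  3.5 -1.6] M [-0.9   0.12 -0.22] gap 0.0119
```

View pics/s7.png

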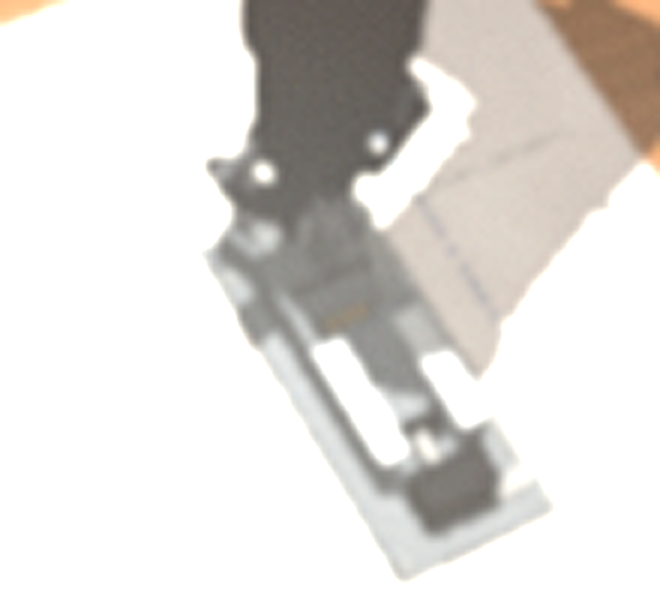

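Call:
play_rows(moves=[8,0,0.8,0,0,0,0,8,4,0,0,0,0,0,8,4,0,0,0,0,0,8,4,0,0,0,0,0,8,0,0,0,0,0,0])

```text
time_s: 13.85
eef_pos: [0.5479, 0.0854, 0.0653]
tcp_rot: [-1.57, -0.057, 0.055]
wrist_force: [1.3, -1.5, -2.9]
finger_gap: 0.0114
```

```bash
python3 dk.py
```

```text
t 13.85 dock x 16.2 y -0.2 under 9.7 yawerr -0.0020 down [0.0009 0.0002] Ftool(x,down,left) [ 1.2  2.9 -1.6] M [-0.89  0.07 -0.42] gap 0.0114
```

Call:
play_rows(moves=[8,3,0,0,0,0,0,8,3,0,0,0,0,0,8,3,0,0,0,0,0,8,0,0,0,0,0,0])

```text
time_s: 14.18
eef_pos: [0.5565, 0.0859, 0.0652]
tcp_rot: [-1.57, -0.056, 0.055]
wrist_force: [0.0, -2.0, -3.1]
finger_gap: 0.0114
```

```bash
python3 dk.py
```

```text
t 14.18 dock x 24.8 y -0.3 under 9.6 yawerr -0.0021 down [0.0005 0.0001] Ftool(x,down,left) [-0.1  3.1 -2. ] M [-0.86  0.09 -0.3 ] gap 0.0114
```

Call:
play_rows(moves=[8,3,0,0,0,0,0,8,3,0,0,0,0,0,8,3,0,0,0,0,0,8,0,0,0,0,0,0])

```text
time_s: 14.52
eef_pos: [0.5655, 0.0865, 0.0652]
tcp_rot: [-1.57, -0.056, 0.055]
wrist_force: [1.8, -2.2, -3.4]
finger_gap: 0.0115
```

```bash
python3 dk.py
```

```text
t 14.52 dock x 33.8 y -0.3 under 9.6 yawerr -0.0021 down [0.0006 0.0001] Ftool(x,down,left) [ 1.6  3.4 -2.3] M [-0.88  0.03 -0.28] gap 0.0115
```

Call:
play_rows(moves=[8,0,0.8,0,0,0,0,8,4,0,0,0,0,0,8,4,0,0,0,0,0,8,4,0,0,0,0,0,8,4,0,0,0,0,0,8,0,0,0,0,0,0])

```text
time_s: 15.02
eef_pos: [0.5818, 0.0877, 0.0644]
tcp_rot: [-1.57, -0.056, 0.055]
wrist_force: [0.5, -1.9, -3.8]
finger_gap: 0.0118
```

```bash
python3 dk.py
```

```text
t 15.02 dock x 50.1 y -0.3 under 8.8 yawerr -0.0020 down [0.0008 0.0001] Ftool(x,down,left) [ 0.4  3.8 -1.9] M [-0.88 -0.   -0.51] gap 0.0118
```

Call:
play_rows(moves=[8,4,0,0,0,0,0,8,4,0,0,0,0,0,8,4,0,0,0,0,0,8,0,0,0,0,0,0])

```text
time_s: 15.35
eef_pos: [0.5937, 0.0885, 0.0644]
tcp_rot: [-1.57, -0.056, 0.055]
wrist_force: [1.6, -2.8, -3.3]
finger_gap: 0.0113
```

```bash
python3 dk.py
```

```text
t 15.35 dock x 62.0 y -0.4 under 8.8 yawerr -0.0021 down [0.0008 0.0001] Ftool(x,down,left) [ 1.4  3.3 -2.9] M [-0.93 -0.04 -0.44] gap 0.0113
```

Call:
play_rows(moves=[8,2,0,0,0,0,0,8,2,0,0,0,0,0,8,2,0,0,0,0,0,8,0,0,0,0,0,0])

```text
time_s: 15.68
eef_pos: [0.599, 0.0888, 0.0644]
tcp_rot: [-1.57, -0.056, 0.055]
wrist_force: [1.4, -2.3, -3.5]
finger_gap: 0.0116
```

```bash
python3 dk.py
```

```text
t 15.68 dock x 67.4 y -0.5 under 8.8 yawerr -0.0022 down [0.0003 0.    ] Ftool(x,down,left) [ 1.3  3.5 -2.4] M [-0.78 -0.03 -0.03] gap 0.0116
```

Call:
play_rows(moves=[8,2,0,0,0,0,0,8,2,0,0,0,0,0,8,0,0,0,0,0,0])

```text
time_s: 15.93
eef_pos: [0.603, 0.0892, 0.0644]
tcp_rot: [-1.57, -0.056, 0.056]
wrist_force: [-0.4, -2.5, -2.9]
finger_gap: 0.0118
```

```bash
python3 dk.py
```

```text
t 15.93 dock x 71.4 y -0.4 under 8.8 yawerr -0.0021 down [0.0003 0.    ] Ftool(x,down,left) [-0.6  2.9 -2.4] M [-0.82 -0.08 -0.01] gap 0.0118
```

Call:
play_rows(moves=[8,2,0,0,0,0,0,8,0,0,0,0,0,0])

```text
time_s: 16.1
eef_pos: [0.605, 0.0893, 0.0644]
tcp_rot: [-1.57, -0.056, 0.055]
wrist_force: [0.8, -1.2, -2.9]
finger_gap: 0.0113
```

```bash
python3 dk.py
```

```text
t 16.10 dock x 73.3 y -0.5 under 8.8 yawerr -0.0021 down [ 0.0002 -0.    ] Ftool(x,down,left) [ 0.7  2.9 -1.2] M [-0.77 -0.06  0.04] gap 0.0113
```

Call:
play_rows(moves=[8,2,0,0,0,0,0,8,0,0,0,0,0,0])

```text
time_s: 16.27
eef_pos: [0.6069, 0.0894, 0.0644]
tcp_rot: [-1.57, -0.056, 0.056]
wrist_force: [1.1, -2.4, -2.8]
finger_gap: 0.0115
```

```bash
python3 dk.py
```

```text
t 16.27 dock x 75.3 y -0.5 under 8.8 yawerr -0.0021 down [ 0.0002 -0.    ] Ftool(x,down,left) [ 1.   2.8 -2.5] M [-0.75 -0.07  0.11] gap 0.0115
```

Call:
play_rows(moves=[8,2,0,0,0,0,0,8,0,0,0,0,0,0])

```text
time_s: 16.43
eef_pos: [0.6087, 0.0895, 0.0644]
tcp_rot: [-1.57, -0.056, 0.056]
wrist_force: [-1.0, -1.6, -3.2]
finger_gap: 0.0113
```

```bash
python3 dk.py;python3 - <<'E'
from h import *
g=imaging.grab_frame('scene');save(g,'scene8')
a=cv2.resize(cv2.cvtColor(g['img'],4)[160:260,300:400],None,fx=6,fy=6,interpolation=2);cv2.imwrite('pics/s8.png',cv2.convertScaleAbs(a,alpha=1.4))
E
```

```text
t 16.43 dock x 77.1 y -0.6 under 8.8 yawerr -0.0021 down [-0.0002 -0.0002] Ftool(x,down,left) [-1.1  3.2 -1.5] M [-0.79 -0.05  0.25] gap 0.0113
```

View pics/s8.png

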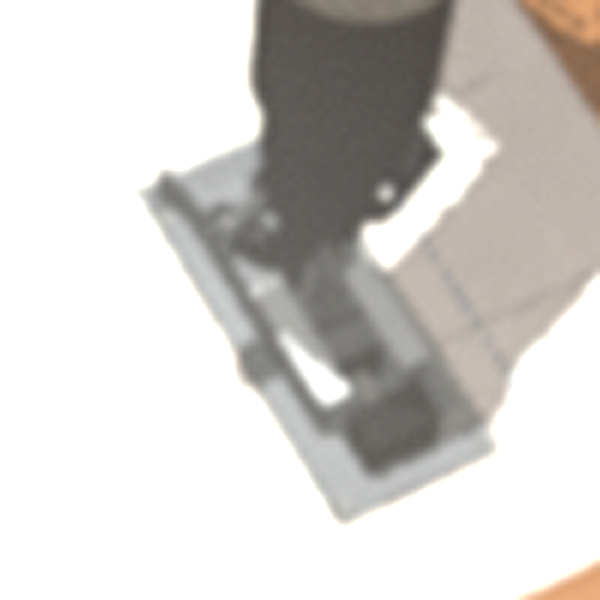

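Call:
play_rows(moves=[8,2,0,0,0,0,0,8,0,0,0,0,0,0])

```text
time_s: 16.65
eef_pos: [0.6103, 0.0895, 0.0643]
tcp_rot: [-1.57, -0.055, 0.056]
wrist_force: [-2.5, -1.8, -2.3]
finger_gap: 0.0112
```

```bash
python3 dk.py
```

```text
t 16.65 dock x 78.7 y -0.7 under 8.7 yawerr -0.0023 down [-0.001  -0.0003] Ftool(x,down,left) [-2.6  2.3 -1.6] M [-0.7  -0.11  0.94] gap 0.0112
```

Call:
play_rows(moves=[8,2,0,0,0,0,0,8,0,0,0,0,0,0])

```text
time_s: 16.82
eef_pos: [0.6121, 0.0896, 0.0641]
tcp_rot: [-1.57, -0.054, 0.057]
wrist_force: [-3.0, -0.7, -1.6]
finger_gap: 0.0113
```

```bash
python3 dk.py
```

```text
t 16.82 dock x 80.5 y -0.7 under 8.5 yawerr -0.0023 down [-0.0013 -0.0004] Ftool(x,down,left) [-3.   1.6 -0.5] M [-0.76 -0.09  1.53] gap 0.0113
```

Call:
play_rows(moves=[8,2,0,0,0,0,0,8,2,0,0,0,0,0,8,0,0,0,0,0,0])

```text
time_s: 17.07
eef_pos: [0.6156, 0.0898, 0.064]
tcp_rot: [-1.571, -0.054, 0.057]
wrist_force: [-5.7, -2.0, -1.9]
finger_gap: 0.011
```

```bash
python3 dk.py
```

```text
t 17.07 dock x 83.9 y -0.8 under 8.4 yawerr -0.0024 down [-0.0024 -0.0007] Ftool(x,down,left) [-5.8  1.9 -1.6] M [-0.6  -0.15  2.09] gap 0.0110
```

Call:
play_rows(moves=[8,2,0,0,0,0,0,8,2,0,0,0,0,0,8,0,0,0,0,0,0])

```text
time_s: 17.32
eef_pos: [0.6186, 0.0898, 0.0638]
tcp_rot: [-1.571, -0.052, 0.059]
wrist_force: [-8.6, -1.9, 0.9]
finger_gap: 0.0114
```

```bash
python3 dk.py
```

```text
t 17.32 dock x 86.9 y -0.9 under 8.2 yawerr -0.0025 down [-0.0042 -0.0011] Ftool(x,down,left) [-8.7 -0.9 -1.3] M [-0.28 -0.19  3.34] gap 0.0114
```

Call:
play_rows(moves=[8,1,0,0,0,0,0,8,1,0,0,0,0,0,8,0,0,0,0,0,0])

```text
time_s: 17.57
eef_pos: [0.6199, 0.0899, 0.0638]
tcp_rot: [-1.571, -0.051, 0.059]
wrist_force: [-9.8, -0.7, 3.0]
finger_gap: 0.0115
```

```bash
cat > pic.py <<'E'
from h import *
import sys
n=sys.argv[1]
g=imaging.grab_frame('scene');save(g,'scene'+n);f=imaging.grab_frame('top');save(f,'top'+n)
a=cv2.resize(cv2.cvtColor(g['img'],4)[160:250,310:400],None,fx=6,fy=6,interpolation=2)
b=cv2.resize(cv2.cvtColor(f['img'],4)[150:240,260:340],None,fx=6,fy=6,interpolation=2)[:,:260]
cv2.imwrite('pics/c'+n+'.png',cv2.convertScaleAbs(cv2.hconcat([a,b]),alpha=1.3))
E
python3 dk.py; python3 pic.py 9
```

```text
t 17.57 dock x 88.2 y -0.9 under 8.2 yawerr -0.0026 down [-0.0051 -0.0012] Ftool(x,down,left) [-9.8 -2.9 -0. ] M [-0.05 -0.23  4.2 ] gap 0.0115
```

View pics/c9.png

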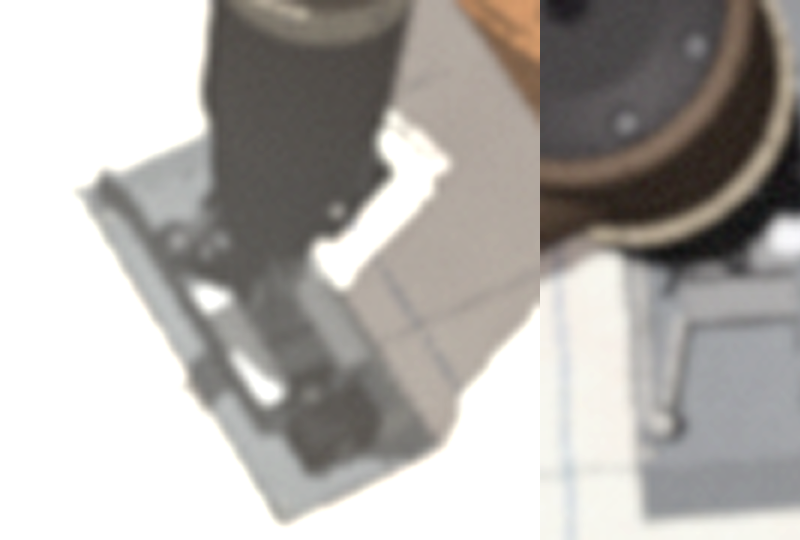

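Call:
play_rows(moves=[8,1,0,0,0,0,0,8,0,0,0,0,0,0])

```text
time_s: 17.83
eef_pos: [0.6206, 0.0899, 0.0638]
tcp_rot: [-1.571, -0.051, 0.06]
wrist_force: [-11.5, -0.7, 3.6]
finger_gap: 0.0112
```

```bash
python3 dk.py
```

```text
t 17.83 dock x 89.0 y -1.0 under 8.2 yawerr -0.0026 down [-0.0055 -0.0013] Ftool(x,down,left) [-11.6  -3.5   0.1] M [ 0.03 -0.19  4.53] gap 0.0112
```

Call:
play_rows(moves=[8,1,-0.3,0,0,0,0,8,0,0,0,0,0,0])

```text
time_s: 18.0
eef_pos: [0.6215, 0.09, 0.064]
tcp_rot: [-1.571, -0.051, 0.06]
wrist_force: [-12.6, 0.0, 2.7]
finger_gap: 0.0115
```

```bash
python3 dk.py; python3 pic.py 10
```

```text
t 18.00 dock x 89.9 y -1.0 under 8.4 yawerr -0.0027 down [-0.0057 -0.0013] Ftool(x,down,left) [-12.5  -2.6   0.9] M [ 0.11 -0.22  4.51] gap 0.0115
```

View pics/c10.png

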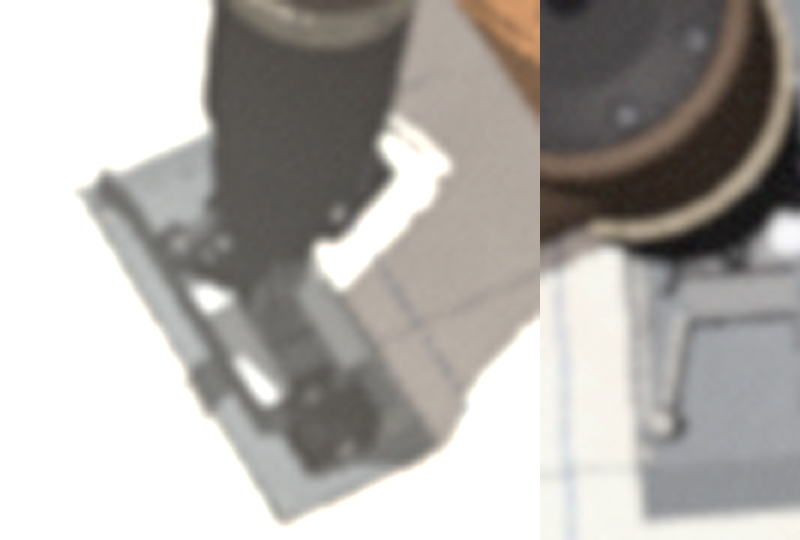

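Call:
play_rows(moves=[8,1,0,0,0,0,0,8,0,0,0,0,0,0])

```text
time_s: 18.27
eef_pos: [0.6224, 0.0901, 0.064]
tcp_rot: [-1.571, -0.05, 0.06]
wrist_force: [-12.6, -0.1, 2.9]
finger_gap: 0.0116
```

```bash
python3 dk.py; python3 pic.py 11
```

```text
t 18.27 dock x 90.8 y -1.0 under 8.4 yawerr -0.0028 down [-0.0059 -0.0014] Ftool(x,down,left) [-12.6  -2.8   0.8] M [ 0.12 -0.16  4.63] gap 0.0116
```

View pics/c11.png

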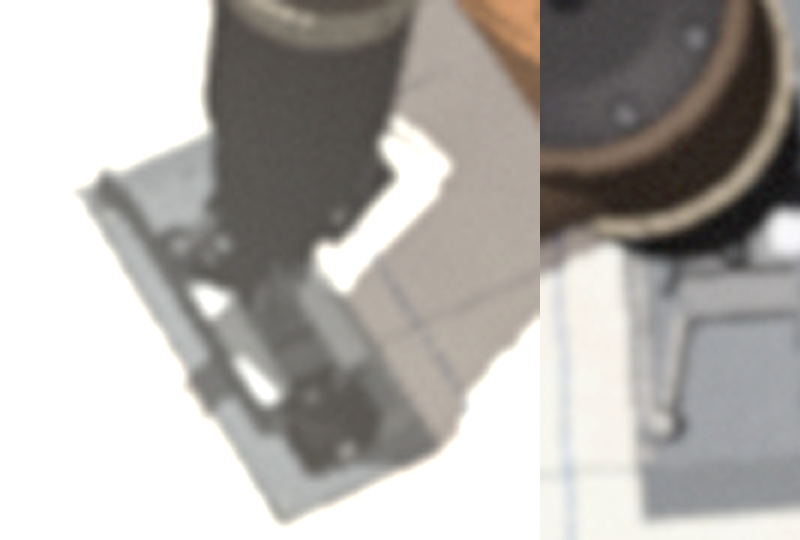

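```bash
cat > edge.py <<'E'
from h import *
import sys
for n in sys.argv[1:]:
    g=cv2.cvtColor(cv2.imread('pics/top%s.png'%n),cv2.COLOR_BGR2GRAY).astype(float)
    p=g[188:225,289:300].mean(1)
    print(n,np.round(p[5:24]).astype(int), end=' ')
    # half-level crossing from body(light) to dark
    i=np.argmin(p[5:22])+5; hi=p[i-4];lo=p[i]
    h=(hi+lo)/2
    j=i
    while p[j]<h: j-=1
    print('min',i+188,'cross',188+j+(p[j]-h)/(p[j]-p[j+1]))
E
python3 edge.py 9 10 11
```

```text
9 [ 89  88  89 106 125 132 132 132 129 118 105 110 123 127 127 126 127 126
 127] min 194 cross 185.44999999999996
10 [ 91  88  96 116 129 132 132 131 124 109 103 116 126 127 127 127 127 127
 126] min 194 cross 193.53225806451613
11 [ 91  88 103 123 131 132 132 129 120 105 107 121 128 127 127 126 127 127
 127] min 194 cross 193.89939024390245
```

Call:
play_rows(moves=[8,1,0,0,0,0,0,8,0,0,0,0,0,0])

```text
time_s: 18.53
eef_pos: [0.6234, 0.0901, 0.064]
tcp_rot: [-1.571, -0.051, 0.06]
wrist_force: [-12.4, -0.3, 3.0]
finger_gap: 0.0113
```

```bash
python3 dk.py; python3 pic.py 12; python3 edge.py 12
```

```text
t 18.53 dock x 91.8 y -1.0 under 8.4 yawerr -0.0027 down [-0.0059 -0.0014] Ftool(x,down,left) [-12.4  -2.9   0.6] M [ 0.15 -0.21  4.54] gap 0.0113
12 [ 92  93 112 127 132 132 131 127 114 103 112 124 128 127 127 126 127 126
 127] min 193 cross 189.55882352941177
```

View pics/c12.png

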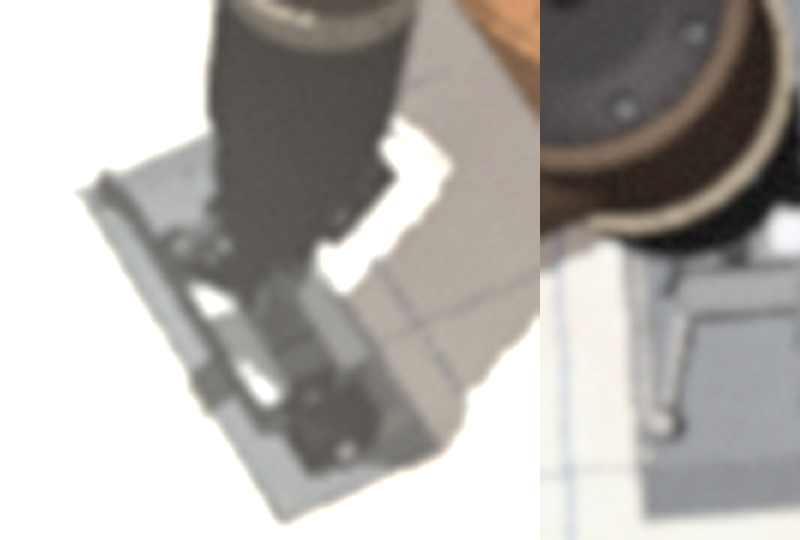

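Call:
play_rows(moves=[8,1,0,0,0,0,0,8,0,0,0,0,0,0])

```text
time_s: 18.8
eef_pos: [0.6244, 0.0903, 0.064]
tcp_rot: [-1.571, -0.05, 0.06]
wrist_force: [-11.4, -0.6, 2.6]
finger_gap: 0.0113
```

```bash
python3 dk.py; python3 pic.py 13; python3 edge.py 13
```

```text
t 18.80 dock x 92.8 y -0.9 under 8.4 yawerr -0.0029 down [-0.006  -0.0013] Ftool(x,down,left) [-11.4  -2.6   0.2] M [ 0.23 -0.08  4.68] gap 0.0113
13 [ 88  98 118 129 132 132 131 123 108 104 118 127 128 129 129 126 124 123
 123] min 193 cross 192.86111111111111
```

View pics/c13.png

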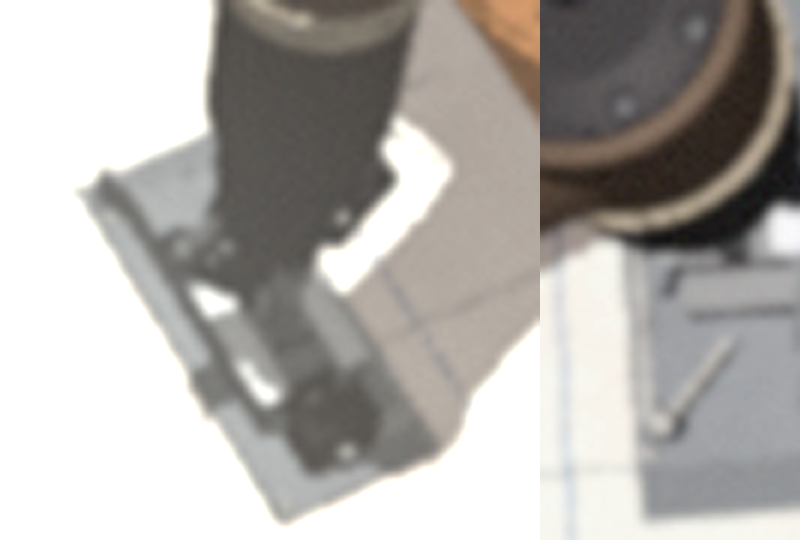

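Call:
play_rows(moves=[8,0,0,0,0,0,0,8,0,0,0,0,0,0,8,-2,0,0,0,0,0,8,-2,0,0,0,0,0,8,-2,0,0,0,0,0,8,0,0,0,0,0,0])

```text
time_s: 19.4
eef_pos: [0.619, 0.0899, 0.0639]
tcp_rot: [-1.571, -0.052, 0.058]
wrist_force: [-9.4, -1.3, -0.6]
finger_gap: 0.0117
```

```bash
python3 dk.py; python3 pic.py 14; python3 edge.py 14
```

```text
t 19.40 dock x 87.4 y -0.8 under 8.3 yawerr -0.0029 down [-0.0043 -0.0008] Ftool(x,down,left) [-9.5  0.7 -0.6] M [-0.14 -0.08  3.39] gap 0.0117
14 [ 84  86  86  98 118 129 132 132 130 123 109 107 121 128 128 126 124 122
 123] min 193 cross 186.5714285714286
```

View pics/c14.png

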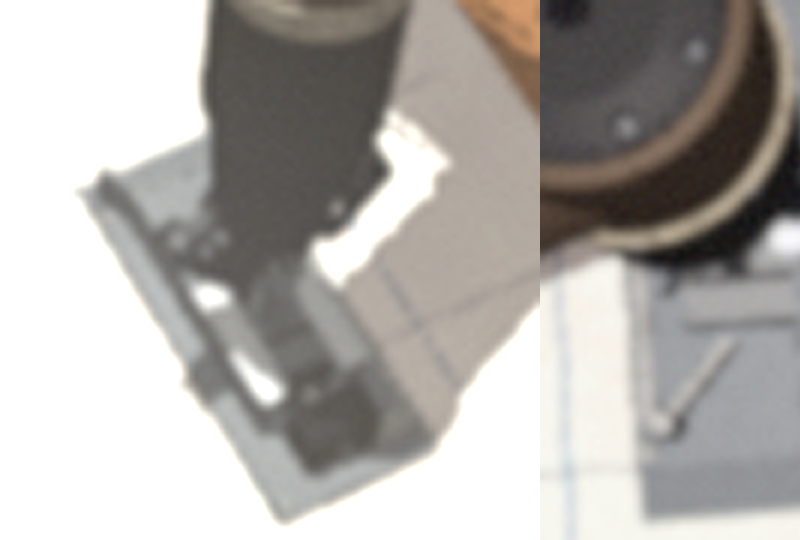

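Call:
play_rows(moves=[8,-1.5,0,0,0,0,0,8,-1.5,0,0,0,0,0,8,0,0,0,0,0,0])

```text
time_s: 19.75
eef_pos: [0.6166, 0.0898, 0.0639]
tcp_rot: [-1.571, -0.052, 0.058]
wrist_force: [-7.1, -0.5, -1.7]
finger_gap: 0.0115
```

```bash
python3 dk.py
```

```text
t 19.75 dock x 84.9 y -0.8 under 8.3 yawerr -0.0029 down [-0.0036 -0.0007] Ftool(x,down,left) [-7.1  1.7 -0. ] M [-0.36 -0.04  2.66] gap 0.0115
```

Call:
play_rows(moves=[8,-1,0,0,0,0,0,8,0,0,0,0,0,0])

```text
time_s: 19.92
eef_pos: [0.6158, 0.0898, 0.0639]
tcp_rot: [-1.571, -0.052, 0.058]
wrist_force: [-6.1, -1.4, -2.7]
finger_gap: 0.0115
```

```bash
python3 dk.py; python3 pic.py 15; python3 edge.py 15
```

```text
t 19.92 dock x 84.1 y -0.8 under 8.3 yawerr -0.0029 down [-0.0033 -0.0007] Ftool(x,down,left) [-6.1  2.8 -0.9] M [-0.35 -0.06  2.45] gap 0.0115
15 [ 72  79  83  85  93 114 128 132 132 131 126 113 107 119 126 126 123 122
 122] min 193 cross 191.23456790123456
```

View pics/c15.png

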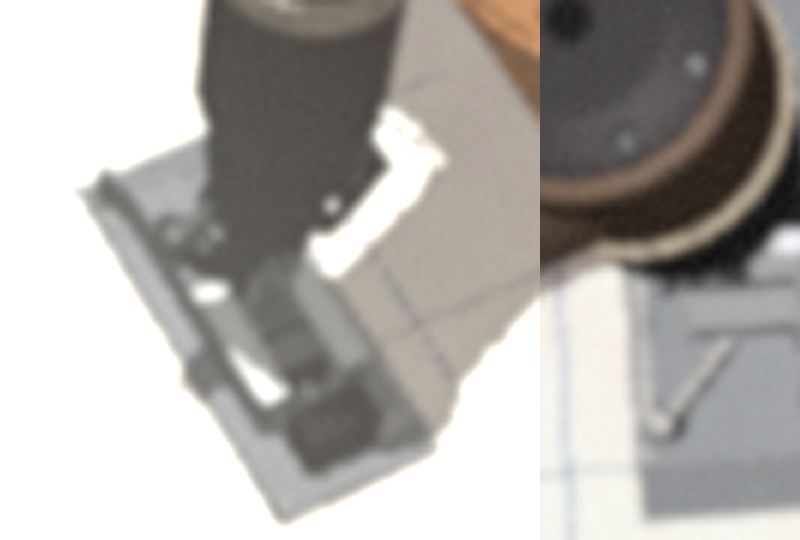

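Call:
play_rows(moves=[8,-1,0,0,0,0,0,8,0,0,0,0,0,0])

```text
time_s: 20.18
eef_pos: [0.6149, 0.0897, 0.0639]
tcp_rot: [-1.571, -0.053, 0.057]
wrist_force: [-6.0, -1.6, -3.9]
finger_gap: 0.0114
```

```bash
python3 dk.py
```

```text
t 20.18 dock x 83.3 y -0.8 under 8.3 yawerr -0.0029 down [-0.0031 -0.0006] Ftool(x,down,left) [-6.1  4.  -1.1] M [-0.39 -0.05  2.29] gap 0.0114
```

Call:
play_rows(moves=[8,-1,0,0,0,0,0,8,0,0,0,0,0,0])

```text
time_s: 20.35
eef_pos: [0.6143, 0.0897, 0.0639]
tcp_rot: [-1.571, -0.053, 0.057]
wrist_force: [-5.0, -1.8, -5.6]
finger_gap: 0.0114
```

```bash
python3 dk.py
```

```text
t 20.35 dock x 82.6 y -0.7 under 8.3 yawerr -0.0028 down [-0.0024 -0.0005] Ftool(x,down,left) [-5.1  5.6 -1.4] M [-0.57 -0.03  2.04] gap 0.0114
```

Call:
play_rows(moves=[8,-0.5,0.3,0,0,0,0,11,0,0,0,0,0,0,14,0,0,0,0,0,0,20,0,0,0,0,0,0,30,0,0,0,0,0,0,40,0,0,0,0,0,0,40,0,0,0,0,0,0])

```text
time_s: 20.93
eef_pos: [0.6159, 0.0903, 0.065]
tcp_rot: [-1.569, -0.057, 0.054]
wrist_force: [0.5, 0.2, 0.0]
finger_gap: 0.0399
```

```bash
python3 dk.py; python3 pic.py 16; python3 edge.py 16
```

```text
t 20.93 dock x 84.3 y -0.2 under 9.4 yawerr -0.0020 down [0.0017 0.0007] Ftool(x,down,left) [ 0.5 -0.   0.1] M [-0.04  0.03  0.06] gap 0.0399
16 [ 69  78  86  91  89  95 116 129 132 133 131 126 115 111 120 124 124 123
 123] min 193 cross 191.84065934065933
```

View pics/c16.png

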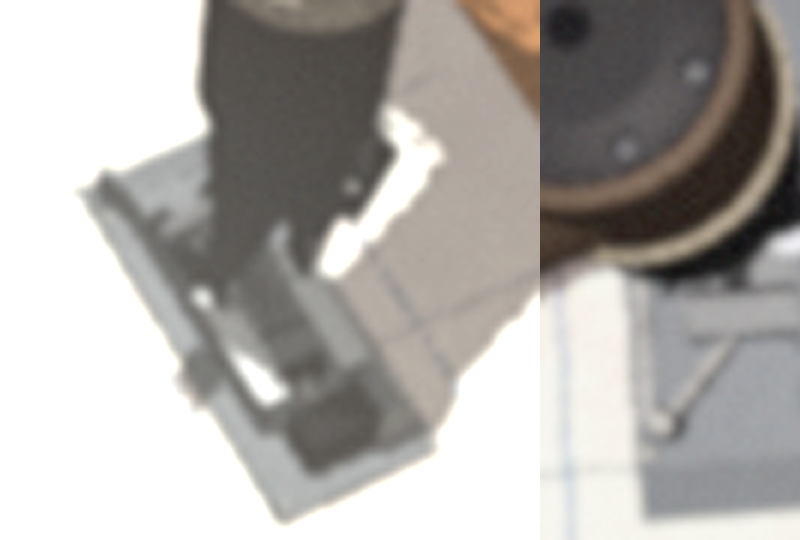

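Released, with the pack against the shut flap. Now I retreat straight up and away, then look again.

Call:
play_rows(moves=[40,0,-5,0,0,0,0,40,0,-15,0,0,0,0,40,0,-25,0,0,0,0,40,0,-30,0,0,0,0,40,0,-30,0,0,0,0,40,0,-30,0,0,0,0,40,-30,0,0,0,0,0,40,-40,0,0,0,0,0,40,-40,0,0,0,0,0,40,0,0,0,0,0,0])

```text
time_s: 21.87
eef_pos: [0.4988, 0.0804, 0.1995]
tcp_rot: [-1.569, -0.053, 0.057]
wrist_force: [-2.1, -0.5, -2.3]
finger_gap: 0.0398
```

Call:
play_rows(moves=[40,0,0,-40,0,0,0,40,0,0,-40,0,0,0,40,0,0,-40,0,0,0,40,0,0,-40,0,0,0,40,0,0,-40,0,0,0,40,0,0,0,0,0,0])

```text
time_s: 22.37
eef_pos: [0.5193, -0.1226, 0.1998]
tcp_rot: [-1.571, -0.052, 0.052]
wrist_force: [0.3, 1.7, 0.5]
finger_gap: 0.0401
```

```bash
python3 go.py
python3 - <<'E'
from h import *
f=imaging.grab_frame('top');save(f,'top20');g=imaging.grab_frame('scene');save(g,'scene20')
a=cv2.resize(cv2.cvtColor(g['img'],4)[165:255,310:395],None,fx=5,fy=5,interpolation=2)
b=cv2.resize(cv2.cvtColor(f['img'],4)[145:235,262:322],None,fx=5,fy=5,interpolation=2)
cv2.imwrite('pics/c20.png',cv2.hconcat([a,b]))
for fr in(f,g):
  for th in('pack_fin','pack_tail','pack'):
    for d in imaging.landmark_of(th,fr)[:3]:
        P=atz(fr,d['point'],{'pack_fin':.083,'pack_tail':.023}.get(th,.008));dd=P[:2]-[.5318,.0844];c,s=np.cos(.073),np.sin(.073)
        print(th,round(d['confidence'],2),P,'dock',(c*dd[0]+s*dd[1])*1e3,(-s*dd[0]+c*dd[1])*1e3)
  for th in('radio','mug','binoculars','screwdriver','mouse','tape_box'):
    d=imaging.landmark_of(th,fr)[:1]
    if d: print(th,round(d[0]['confidence'],2),atz(fr,d[0]['point'],0))
E
```

```text
t 22.37 p [ 0.5193 -0.1226  0.1998] xang 0.0666327236660199 down [ 0.0001 -0.0009 -1.    ] F [0.3298 1.7428 0.5215] gap 0.04005778900230351 q [ 0.1366  0.1597 -0.3615  0.0011 -1.0496 -1.6413]
pack_fin 0.68 [0.6055 0.0895 0.083 ] dock 73.91639393082065 -0.30573534591071294
pack_fin 0.62 [ 0.4151 -0.2438  0.083 ] dock -140.37035215614998 -318.76563297918085
pack_tail 0.9 [ 0.4019 -0.2843  0.023 ] dock -156.44493676896727 -358.2544333246252
pack_tail 0.58 [0.5689 0.0743 0.023 ] dock 36.2811442754071 -12.76275788533691
pack 0.76 [ 0.4134 -0.2452  0.008 ] dock -142.14608520471438 -320.1295884072159
pack 0.54 [0.6166 0.0871 0.008 ] dock 84.81493561351745 -3.47159153538388
radio 0.88 [0.4874 0.3931 0.    ]
mug 0.79 [ 0.5965 -0.4017  0.    ]
binoculars 0.69 [ 0.8121 -0.1771  0.    ]
screwdriver 0.72 [ 0.6834 -0.2808  0.    ]
mouse 0.87 [ 0.3972 -0.3943  0.    ]
tape_box 0.7 [0.6781 0.4006 0.    ]
pack_fin 0.78 [0.6069 0.0897 0.083 ] dock 75.24916691554712 -0.1876366313976448
pack_fin 0.78 [ 0.4252 -0.2455  0.083 ] dock -130.42017049189042 -321.2615774867473
pack_fin 0.45 [0.5578 0.0598 0.083 ] dock 24.107456961907936 -26.38568020979261
pack_tail 0.78 [ 0.4159 -0.2972  0.023 ] dock -143.45270262876122 -372.16676948369155
pack_tail 0.51 [0.5783 0.0944 0.023 ] dock 47.100378172828236 6.567478332213649
pack 0.71 [ 0.4232 -0.2466  0.008 ] dock -132.4816563886638 -322.18274425014044
pack 0.58 [0.6115 0.1002 0.008 ] dock 80.63068525154517 9.97800420978427
pack 0.26 [0.5746 0.0943 0.008 ] dock 43.40085883004886 6.708239323769978
radio 0.61 [ 0.5087  0.3881 -0.    ]
mug 0.78 [ 0.6048 -0.4042  0.    ]
binoculars 0.59 [ 0.8141 -0.1903  0.    ]
screwdriver 0.53 [ 0.6801 -0.28    0.    ]
mouse 0.56 [ 0.4033 -0.3837  0.    ]
tape_box 0.62 [0.6765 0.3982 0.    ]
```

View pics/c20.png

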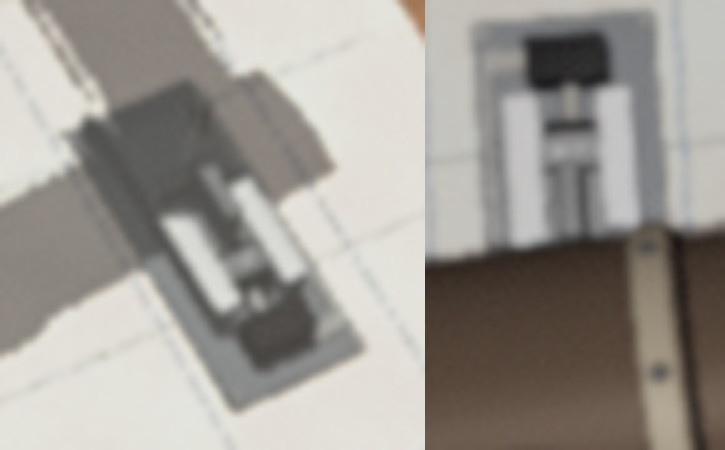

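View pics/scene20.png

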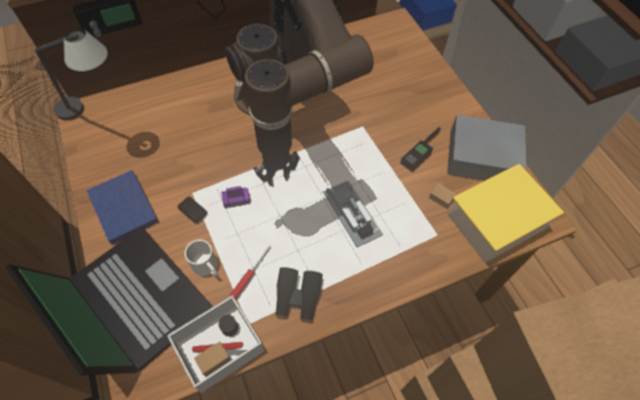

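Call:
play_rows(moves=[40,-8,0,38,0,0,0,40,-8,0,38,0,0,0,40,-8,0,38,0,0,0,40,-8,0,38,0,0,0,40,-8,0,38,0,0,0,40,-8,0,38,0,0,0,40,-8,0,38,0,0,0,40,-8,0,38,0,0,0,40,-8,0,38,0,0,0,40,-8,0,38,0,0,0])

```text
time_s: 24.2
eef_pos: [0.4119, 0.2578, 0.1997]
tcp_rot: [-1.57, -0.056, 0.055]
wrist_force: [1.1, -0.3, -0.4]
finger_gap: 0.0396
```

Call:
play_rows(moves=[40,-15,0,38,0,0,0,40,-15,0,38,0,0,0,40,-15,0,38,0,0,0,40,-15,0,38,0,0,0,40,0,0,0,0,0,0,40,0,0,0,0,0,0])

```text
time_s: 24.7
eef_pos: [0.3412, 0.4052, 0.199]
tcp_rot: [-1.571, -0.058, 0.058]
wrist_force: [0.7, -0.2, -1.2]
finger_gap: 0.0396
```

```bash
python3 go.py
python3 - <<'E'
from h import *
f=imaging.grab_frame('top');save(f,'top21');g=imaging.grab_frame('scene');save(g,'scene21')
a=cv2.resize(cv2.cvtColor(g['img'],4)[165:255,310:395],None,fx=5,fy=5,interpolation=2)
b=cv2.resize(cv2.cvtColor(f['img'],4)[145:235,262:322],None,fx=5,fy=5,interpolation=2)
cv2.imwrite('pics/c21.png',cv2.hconcat([a,b]))
E
```

```text
t 24.7 p [0.3412 0.4052 0.199 ] xang 0.07391057555298156 down [-0.0002 -0.0006 -1.    ] F [ 0.664  -0.2385 -1.2495] gap 0.03956384932015427 q [ 1.2415  0.1544 -0.3695  0.     -1.0475 -2.7384]
```

View pics/c21.png

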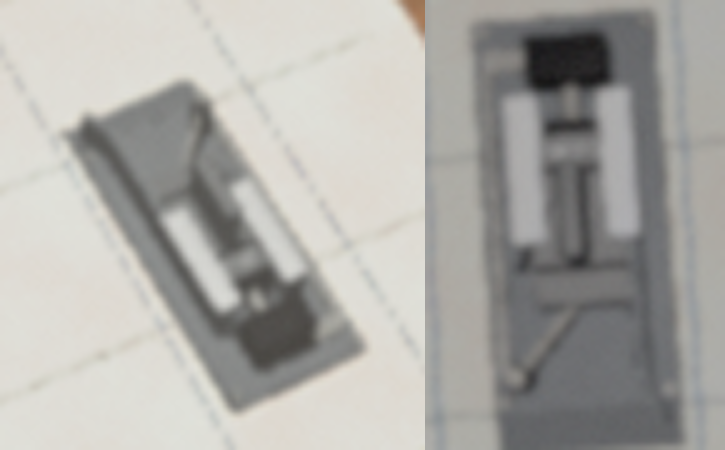

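```bash
python3 -c "
from rig import job,state
print(job.job_done()); print(state()['time_s'])"
```

```text
the job is handed in; nothing more can be done
None
the job is handed in; nothing more can be done
```

The grey pack is locked in the bay between the sprung contact and the shut flap. I handed the job in at about 25 s of the 72 s; no verdict is reported.

**What I did:**
- I gripped the fin at 35 N and carried the pack to the mouth. I found the right wall by touch (about 5 N), centred the pack and slid it in under the lips.
- I then pressed on in 1 to 4 mm steps. The contact was first felt at about dock x = 77 mm, and the flap snapped shut in the top view about 15 mm further on.
- The push peaked at about 12.6 N, and the contact went in by an estimated 15 mm, short of the 21 mm crush limit.
- I eased back about 10 mm until the pack neared the flap, opened the fingers and moved the arm clear.

**Last checks:**
- The final pictures show the flap shut against the pack's rear. The pack is centred and flat by eye, with its front against the contact.
- With both cameras, the fin was found at dock x about 74 to 75 mm and within 0.3 mm of the centre line.
- The wrist force after release was about zero.

**What disagreed or was not measured:**
- The networks' pack origin and tail points in the bay scattered by up to 13 mm sideways. They are half hidden by the lips and arm, so I relied on the fin and the pictures.
- The camera fin reading is about 7 to 8 mm short of the arm's own position at release (82 to 84 mm). I did not resolve this, but either value is within the required 62 to 100 mm.
- The bystanders' positions scattered by 21 mm at most (the radio, between camera views). The arm never went near any of them.
- The final contact travel was not measured directly. I take it to be about 4 mm from the pack resting on the flap.

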